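# Unlock the tilting wiring board and hold it at the set tilt

### The arm

A 6-joint arm with a two-finger parallel gripper is mounted at the origin on the work surface. World frame = base frame: x ahead of the robot, y to its left, z up, the work surface at z = 0. Lengths are in m, angles in rad, forces in N, time in s.
With the tool pointing down it reaches from about 0.35 to 0.975 m from the base axis. Payload 4.9 kg.
Tool frame: the origin (TCP) lies at the very end of the fingers, on their centre line; the grasp point (between the pads) lies 19 mm behind it; x points along the fingers, z is the direction in which the jaws open and shut, and the axes are right-handed (so a half turn about x gives the same grasp; the last joint's range is limited). The gripper opens to 85 mm and grips with 20 to 120 N. Pads are 22 mm wide; open, the fingers measure 114 mm over their backs; the gripper's body (76 mm by 85 mm) begins 54 mm behind the grasp point. The pads swing forward as they close: fully open they stand 13 mm farther back than shut.
Start: joints at [1.126, 0.053, 1.613, -0, 1.476, -0.119], TCP at [0.2, 0.592, 0.231] pointing down, gripper open.
Joint ranges: [-3.01, 3.01], [-1.01, 2.22], [0.06, 2.58], [-1.02, 4.17], [0.09, 2.62], [-3.14, 3.14]. Speed limits (rad/s): [2.57, 2.57, 3.14, 3.14, 3.14, 3.14].

### API

Orientations are given as a rotation vector (axis times angle).
In Python, from station import ctrl, imaging gives the robot as it stands. The module is installed in compiled form; this text tells all that it offers.
- The arm moves only by the shell command python3 -m jog 'ROWS' [FORCE]. ROWS is JSON, a list that holds one entry, the list of rows, each a list of 5 numbers: the shift along the tool's x, y, z in m, then the turn about the tool's x in rad, then the closure, from -1 (fully open) to 1 (shut). A call has 1 to 12 rows; each row is the pose to reach, as a shift and turn from the pose measured when the call began, along the tool's axes at that moment; what a row does not reach only later rows make up. A row lasts 1/10 s, in which the tool goes at most 50 mm and 8.59 degrees, less where a joint would pass 70% of its speed; a pose out of reach is approached as far as the arm can. A call with a gripper value outside its range is refused whole. The fingers move at their own pace and stop on an object; FORCE is the grip in N (left out, the last holds). Time passes only in rows, so rows that repeat a pose let the fingers close. It gives the time, the measured TCP pose, the force and the opening at its end, in the units of the state.
- ctrl.get_obs(): the state, without advancing time (a new reading comes with each control period).
- imaging.get_image(name): name is "scene" or "side" or "wrist"; returns a dict with "color" (384x512x3 uint8, red, green, blue), "intrinsics" (3x3 intrinsics, pixels), "distortion" ([k1, k2, p1, p2, k3] as OpenCV has them; the pictures are not rectified), "R" (3x3) and "t" (3): a world point X has camera coordinates R X + t. Camera axes: x right, y down, z forward; pixel columns grow to the right and rows downward; lengths in m; the calibration is good to about 2 mm. A picture is of the moment at which its call begins. There is no depth.
- ctrl.finish_job(): hands the job in, once; it reports no verdict.
The state is a dict: "t": time; "q": joint angles; "dq": joint speeds; "effort": joint torques, N m; "tool_pos": TCP position; "tool_rot": TCP orientation; "contact_force": force on the tool from outside, world axes, zero at the start; "wrist_torque": the same for the moment, N m; "opening": finger opening in m.
Only numpy, scipy, OpenCV 4.12 (cv2) and the standard library are available. Lean on these libraries where they do the work, as an engineer would, in place of code of your own. Each camera call takes 0.05 s, during which the arm holds its last target.

### The job

Unlock the tilting wiring board by pulling its two red-capped locking plungers, left and right, straight out as far as they go, and leave them out. Then take the board by its black bar handle, swing it up until the yellow pointer on its clamp stud stands at the red rider on the curved scale, and finish still holding it there, steady, by the handle: the clamp is loose and the board falls back if released, so do not let it drop, and your program ends while holding so that I can tighten the clamp. Do not shift the red rider, and leave the screwdriver, the wire spool and the cup alone.

Things in the scene. Friction and masses are not known exactly. Their poses are not given: they have to be found in the camera images.
- hinge (a point): Middle of the board's hinge axis, 70 mm above the table. Axes: y along the hinge to the stand's left (the side with the curved scale), z up, x away from the handle edge, that is away from the robot, give or take a yaw of 0.25 rad. The stand is fixed: 20 mm aluminium profiles, top face 26 mm above the table, about 290 x 300 mm.
- board (a joint): Tilt of the wiring board, rad: 0 flat, growing to 1.5 as the handle edge rises. Framed plate 250 x 250 mm, 20 mm thick, middle plane through the hinge axis; breakers, terminals and ducts on top up to 75 mm above that plane (47 mm near the handle edge); about 0.8 kg. Falls back from every tilt if released. With a plunger in it cannot be lifted (a few mm of play).
- handle_bar (a point): Middle of the black bow handle's round bar, 298 mm from the hinge axis in the board's middle plane, 48 mm beyond the board's edge: 12 mm thick, 132 mm long, parallel to the hinge, on two arms 120 mm apart. At tilt t it is 298*cos(t) mm in front of the hinge (hinge frame -x), 298*sin(t) mm above it. The bar can turn between the fingers; the gripper may keep pointing down.
- plunger_left_cap (a point): Middle of the red cap of the left locking plunger (hinge frame +y side), 70 mm above the table: a cylinder 24 mm in diameter and 26 mm long, axis level and parallel to the hinge, free on both sides, above, and 40 mm below. Pinch it across its diameter from above and pull it away from the board along its axis (hinge frame +y).
- plunger_left (a joint): Travel of the left plunger, m: 0 pushed in (board locked), 0.012 pulled out to its stop (free). A detent holds it at either end; it takes about 5 N to pull over the detent, and past the middle it snaps to the end and stays.
- plunger_right_cap (a point): Middle of the red cap of the right locking plunger (hinge frame -y side); same as the left one, pulled along hinge frame -y.
- plunger_right (a joint): Travel of the right plunger, m: 0 pushed in (locked), 0.012 pulled out (free); same detent.
- pointer_tip (a point): Tip of the small yellow pointer on the board's clamp stud (black star knob), at the left side of the board, 126 mm from the hinge axis in the board's middle plane; it moves with the board along the outer rim of the curved steel scale.
- red_mark (a point): Inner edge of the red rider (18 x 16 x 8 mm) clipped on the rim of the curved scale, 126 mm from the hinge axis: the wanted tilt, 43 to 63 degrees. The pointer tip meets this point when the tilt is right: tilt = atan2(its height above the hinge, its distance in front of the hinge along hinge frame -x). It shifts if pushed with over 5 N.
- screwdriver: Bystander: screwdriver with yellow handle, 200 mm long, lying on the table beside the stand; origin under its middle.
- wire_spool: Bystander: spool of blue wire, 76 mm in diameter and 48 mm high, standing on the table; origin at the middle of its underside.
- cup: Bystander: black cup, 72 mm wide at the rim and 85 mm high; origin at the middle of its underside.

How it is judged:
By the outcome, as a careful person would: the job done as asked, in the order asked, and still so for the second after the job is handed in, while the arm keeps its last pose, push and grip.
It also fails if it takes over 64 s, if anything falls off the work surface, if the arm or the gripper's body presses on something with over 40 N, if the wrist force passes 120 N, or if a joint passes its speed limit or range.

## Working session

There is one attempt and no reset: what is moved stays moved. The work goes in short steps, Python scripts to look and compute and a shell command to move; the robot and the scene stay as the last step left them, time stands still between calls to the robot, and variables do not carry over. Pictures are saved under pics/ and viewed, and the job is handed in when it is done.

```bash
mkdir -p pics; ls; python3 - <<'E'
from station import ctrl, imaging
import cv2
o=ctrl.get_obs()
for k,v in o.items(): print(k,v)
for n in("scene","side","wrist"):
    im=imaging.get_image(n); cv2.imwrite(f"pics/{n}0.png",im["color"][:,:,::-1])
    print(n,im["intrinsics"].tolist(),im["distortion"],(-im["R"].T@im["t"]).round(3))
E
```

```text
pics
t 0.0
q [ 1.12600381e+00  5.33851197e-02  1.61428998e+00 -1.19994440e-05
  1.47603318e+00 -1.18998398e-01]
dq [-1.20649092e-03 -4.14650586e-04  2.77680443e-04 -6.78952022e-04
  2.87346239e-04  4.69370673e-06]
effort [ 1.59329982e-03 -3.93688023e+01 -3.70173275e+01 -7.84853705e-05
  7.08619933e-03  4.57241125e-07]
tool_pos [0.19976661 0.59154862 0.23004792]
tool_rot [-0.96705477  1.34779012  0.96534591]
contact_force [-0.06929911  0.49702948  0.51479549]
wrist_torque [-0.01587142  0.03765539  0.02457127]
opening 0.08550914306390008
scene [[372.8422861377394, 0.0, 252.11724142772354], [0.0, 372.8422861377394, 192.49744059236878], [0.0, 0.0, 1.0]] [-0.05101403  0.          0.          0.          0.        ] [1.216 0.526 0.843]
side [[367.4606231323603, 0.0, 253.50547266064373], [0.0, 367.4606231323603, 194.47126007817985], [0.0, 0.0, 1.0]] [0.03544141 0.         0.         0.         0.        ] [ 0.353 -0.803  0.547]
wrist [[299.32484106183125, 0.0, 258.6940388649206], [0.0, 299.32484106183125, 188.8886556318056], [0.0, 0.0, 1.0]] [-0.0625412  0.         0.         0.         0.       ] [0.13  0.614 0.373]
```

View pics/scene0.png

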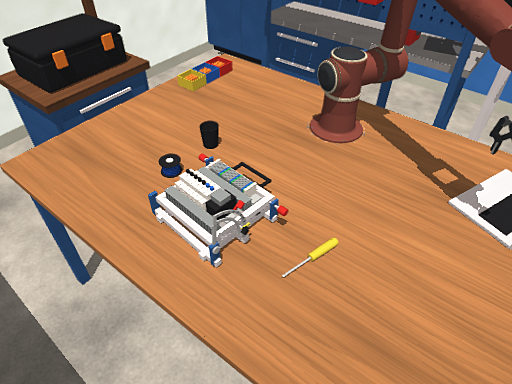

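View pics/side0.png

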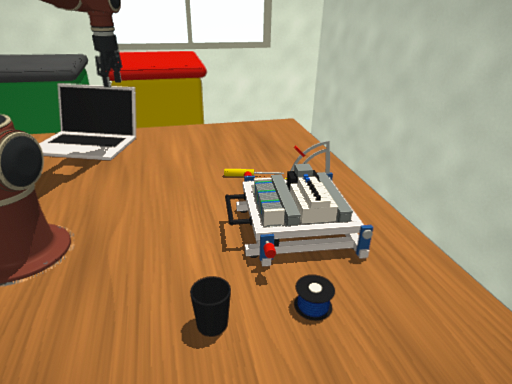

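View pics/wrist0.png

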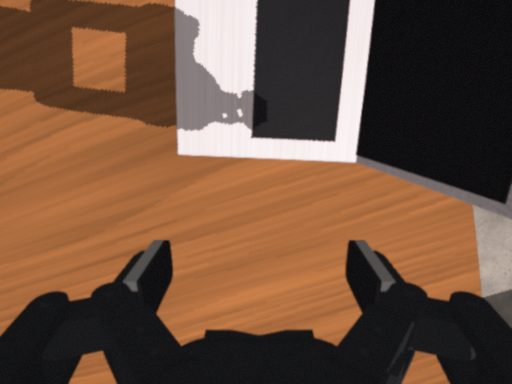

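The scene view shows the stand at about (215,205), with the red caps near (284,210) and (204,158) and the handle at (255,172). In the side view the right cap is near (269,250) and the handle near (235,208). I'll zoom in to refine these.

```bash
cat > h.py <<'E'
from station import ctrl, imaging
import cv2, numpy as np
from scipy.spatial.transform import Rotation as Rn
def zoom(im,x0,y0,w,h,name,s=None):
    s=s or min(780//w,590//h); c=im["color"][y0:y0+h,x0:x0+w,::-1]
    cv2.imwrite("pics/"+name,cv2.resize(c,None,fx=s,fy=s,interpolation=cv2.INTER_CUBIC)); return s
def ray(im,px):
    p=cv2.undistortPoints(np.array([[px]],float),im["intrinsics"],im["distortion"])[0,0]
    return -im["R"].T@im["t"], im["R"].T@np.array([p[0],p[1],1.])
def onz(im,px,z):
    c,d=ray(im,px); return c+d*(z-c[2])/d[2]
def tri(l):
    A=0;b=0
    for im,px in l:
        c,d=ray(im,px); d/=np.linalg.norm(d); P=np.eye(3)-np.outer(d,d); A=A+P; b=b+P@c
    X=np.linalg.solve(A,b); return X,[np.linalg.norm(proj(im,X)-px) for im,px in l]
def proj(im,X):
    return cv2.projectPoints(np.array([X],float),cv2.Rodrigues(im["R"])[0],im["t"],im["intrinsics"],im["distortion"])[0][0,0]
E
python3 - <<'E'
from h import *
a=imaging.get_image("scene");b=imaging.get_image("side")
print(zoom(a,145,140,156,130,"sz.png"),zoom(b,220,130,160,140,"dz.png"))
for n,p in(("L",(284,210)),("R",(204,158)),("Rr",(205,158))): print(n,onz(a,p,.07))
print("R side",onz(b,(269,250),.07))
E
```

```text
4 4
L [0.574448   0.13855847 0.07      ]
R [ 0.54213695 -0.20865124  0.07      ]
Rr [ 0.54005975 -0.20602408  0.07      ]
R side [ 0.54145404 -0.2156615   0.07      ]
```

View pics/sz.png

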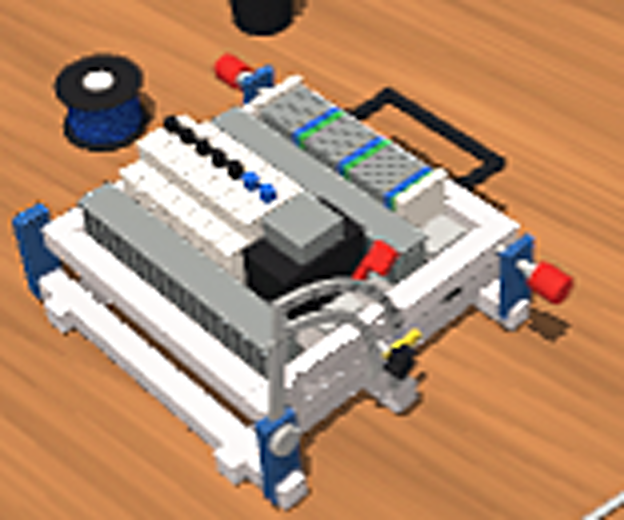

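View pics/dz.png

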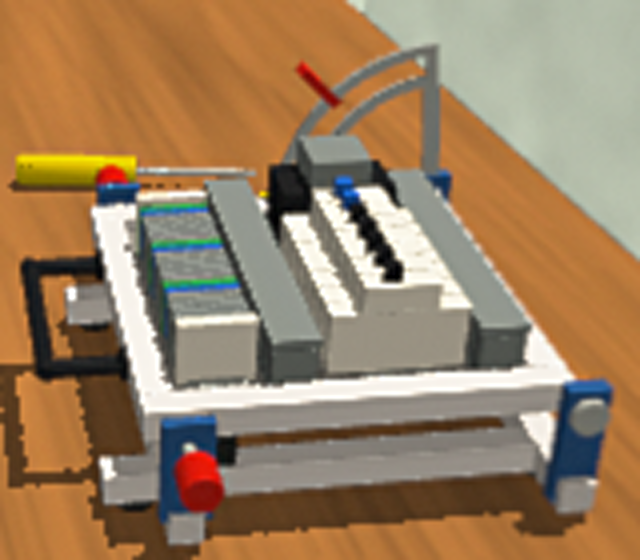

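```bash
cat > fit.py <<'E'
from h import *
from scipy.optimize import least_squares
a=imaging.get_image("scene");b=imaging.get_image("side")
z=lambda x,y,o:np.array([(x+.5)/4-.5+o[0],(y+.5)/4-.5+o[1]])
S=(145,140);D=(220,130)
obs=[(a,'L',z(552,282,S)),(a,'R',z(233,69,S)),(b,'R',z(200,482,D)),
(a,'hr',z(390,94,S)),(a,'hl',z(500,163,S)),(b,'hl',z(30,265,D)),(b,'hr',z(43,370,D)),
(b,'m',z(333,100,D)),(a,'m',z(362,276,S)),(a,'p',z(418,335,S))]
def pts(v):
    hx,hy,w,cx,cy,T,ys,yp=v
    R=Rn.from_euler('z',w).as_matrix();o=np.array([hx,hy,.07])
    d={'L':(-cx,cy,0),'R':(-cx,-cy,0),'hl':(-.298,.062,0),'hr':(-.298,-.062,0),'m':(-.126*np.cos(T),ys,.126*np.sin(T)),'p':(-.126,yp,0)}
    return {k:o+R@np.array(x) for k,x in d.items()}
f=lambda v:np.concatenate([proj(i,pts(v)[k])-p for i,k,p in obs])
r=least_squares(f,[.75,-.05,0,.2,.17,.9,.15,.15],loss='soft_l1')
v=r.x;print(v.round(4),np.degrees(v[[2,5]]))
e=f(v).reshape(-1,2)
for (i,k,p),q in zip(obs,e):print(k,p,q.round(2))
for k,x in pts(v).items():print(k,x.round(4))
E
python3 fit.py
```

```text
[ 0.7874 -0.0647 -0.1119  0.2277  0.1776  0.7352  0.1264  0.1439] [-6.41047371 42.12480682]
L [282.625 210.125] [-0.3   0.94]
R [202.875 156.875] [-0.24  0.18]
R [269.625 250.125] [-0.69 -0.07]
hr [242.125 163.125] [-0.45 -0.15]
hl [269.625 180.375] [-0.27  0.25]
hl [227.125 195.875] [0.04 0.07]
hr [230.375 222.125] [ 0.6  -0.33]
m [302.875 154.625] [-3.48 -0.98]
m [235.125 208.625] [ 0.01 -3.6 ]
p [249.125 223.375] [-0.24  0.33]
L [0.5809 0.1372 0.07  ]
R [ 0.5413 -0.2158  0.07  ]
hl [0.4982 0.0302 0.07  ]
hr [ 0.4843 -0.0931  0.07  ]
m [0.7086 0.0713 0.1545]
p [0.6782 0.0923 0.07  ]
```

```bash
cat >> h.py <<'E'
Y=-0.112
def to(xyz,yaw=Y,camy=None,cx=None,):
    """shift in tool axes + turn so jaws lie along hinge x (half turn ambiguity: smaller, or flip)"""
    o=ctrl.get_obs();R=Rn.from_rotvec(o["tool_rot"]).as_matrix()
    s=R.T@(np.array(xyz)-o["tool_pos"])
    d=R.T@np.array([np.cos(yaw),np.sin(yaw),0]) ; a=np.arctan2(-d[1],d[2])
    a=(a+np.pi/2)%np.pi-np.pi/2
    print("shift",s.round(4),"turn",round(a,4),"or",round(a-np.sign(a)*np.pi,4)," pos",o["tool_pos"].round(4),"op",round(o["opening"],4),"F",o["contact_force"].round(1),"t",round(o["t"],2)); return s,a
E
python3 - <<'E'
from h import *
o=ctrl.get_obs();R=Rn.from_rotvec(o["tool_rot"]).as_matrix();print(R.round(4))
im=imaging.get_image("wrist");c=-im["R"].T@im["t"];print(R.T@(c-o["tool_pos"]), (im["R"]@R).round(3))
to((.581,.137,.2))
E
```

```text
[[-2.000e-04 -9.474e-01  3.201e-01]
 [-4.000e-04  3.201e-01  9.474e-01]
 [-1.000e+00  1.000e-04 -5.000e-04]]
[-0.14306696  0.07319607 -0.00157918] [[-0.     0.001  1.   ]
 [-0.288 -0.958  0.001]
 [ 0.958 -0.288  0.001]]
shift [ 0.0312 -0.5066 -0.3091] turn 1.357 or -1.7846  pos [0.2    0.592  0.2311] op 0.0853 F [-0.5  0.2  0.3] t 0.4
```

```bash
python3 -m jog '[[[0.031,-0.507,-0.309,1.357,-1],[0.031,-0.507,-0.309,1.357,-1],[0.031,-0.507,-0.309,1.357,-1],[0.031,-0.507,-0.309,1.357,-1],[0.031,-0.507,-0.309,1.357,-1],[0.031,-0.507,-0.309,1.357,-1],[0.031,-0.507,-0.309,1.357,-1],[0.031,-0.507,-0.309,1.357,-1],[0.031,-0.507,-0.309,1.357,-1],[0.031,-0.507,-0.309,1.357,-1],[0.031,-0.507,-0.309,1.357,-1],[0.031,-0.507,-0.309,1.357,-1]]]' 40
python3 - <<'E'
from h import *
to((.581,.137,.2))
im=imaging.get_image("wrist");cv2.imwrite("pics/w1.png",im["color"][:,:,::-1])
print(proj(im,(.581,.137,.07)))
a=imaging.get_image("scene");zoom(a,145,60,190,150,"s1.png")
E
```

```text
t: 1.6
tool_pos: [0.5827, 0.1349, 0.2003]
tool_rot: [0.089, 1.568, -0.089]
contact_force: [0.3, -0.3, 0.6]
opening: 0.0854
shift [ 0.0003  0.0019 -0.0019] turn -0.0009 or 3.1407  pos [0.5827 0.1349 0.2003] op 0.0854 F [ 0.3 -0.3  0.6] t 1.6
[256.59402197 176.38649728]
```

View pics/w1.png

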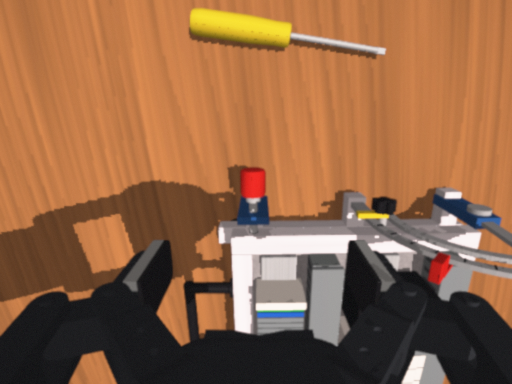

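```bash
python3 - <<'E'
from h import *
im=imaging.get_image("wrist")
print(onz(im,(253,183),.07),onz(im,(253,183),.078))
print(zoom(im,220,150,80,80,"w1a.png"),zoom(im,330,180,150,120,"w1b.png"))
E
```

```text
[0.578017   0.12889105 0.07      ] [0.57843358 0.13110665 0.078     ]
7 4
```

View pics/w1a.png

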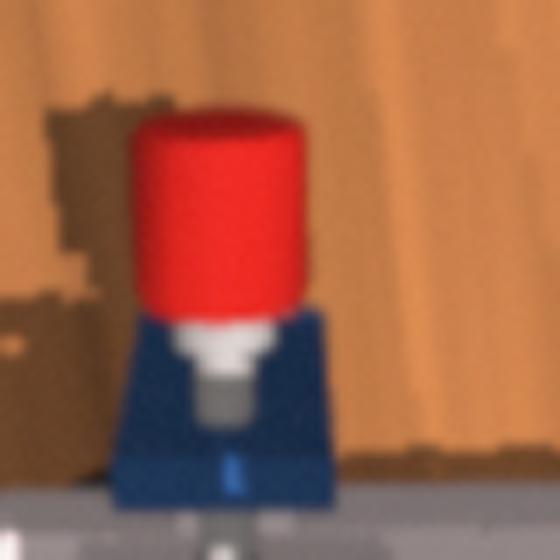

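View pics/w1b.png

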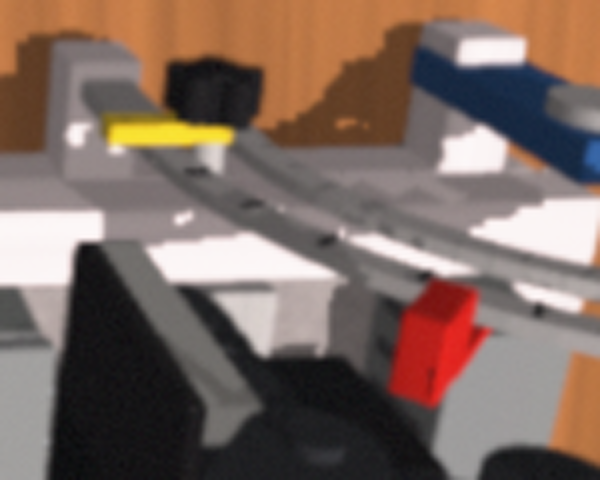

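```bash
python3 - <<'E'
from h import *
im=imaging.get_image("wrist")
A=onz(im,(251.1,169.5),.082);B=onz(im,(251.9,195.2),.082);print(A,B,np.linalg.norm(A-B),(A+B)/2)
m=(A+B)/2; m[2]=.051
to(m)
E
```

```text
[0.57695758 0.14704644 0.082     ] [0.57474367 0.12302007 0.082     ] 0.024128159067123522 [0.57585063 0.13503326 0.082     ]
shift [ 0.1489 -0.0019 -0.0055] turn -0.002 or 3.1396  pos [0.5817 0.1363 0.1999] op 0.0853 F [ 0.4 -0.1  0.1] t 1.8
```

```bash
python3 -m jog '[[[0.05,0,-0.004,0,-1],[0.1,0,-0.004,0,-1],[0.149,0,-0.004,0,-1],[0.149,0,-0.004,0,-1],[0.149,0,-0.004,0,-1]]]' 25
python3 - <<'E'
from h import *
to((.5777,.136,.051))
b=imaging.get_image("scene");zoom(b,220,130,130,110,"s2.png")
b=imaging.get_image("wrist");cv2.imwrite("pics/w2.png",b["color"][:,:,::-1])
E
```

```text
t: 2.3
tool_pos: [0.5766, 0.1377, 0.0511]
tool_rot: [0.088, 1.572, -0.088]
contact_force: [0.0, -0.3, 0.1]
opening: 0.0854
shift [ 0.0001 -0.0016  0.0013] turn -0.0004 or 3.1412  pos [0.5766 0.1377 0.0511] op 0.0854 F [ 0.  -0.3  0.1] t 2.3
```

View pics/w2.png

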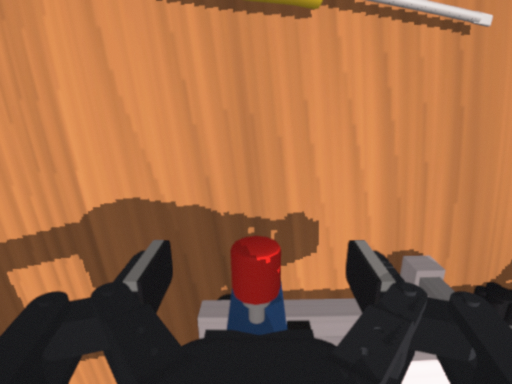

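View pics/s2.png

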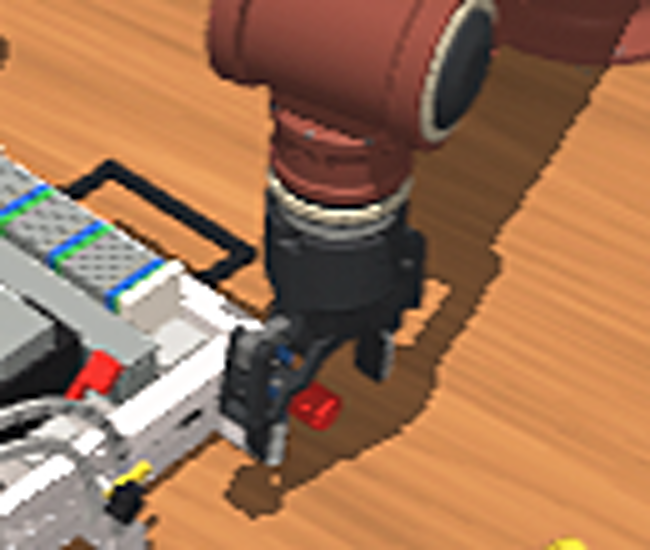

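```bash
python3 -m jog '[[[0,0,0,0,1],[0,0,0,0,1],[0,0,0,0,1],[0,0,0,0,1],[0,0,0,0,1],[0,0,0,0,1],[0,0,0,0,1],[0,0,0,0,1]]]' 25
```

```text
t: 3.2
tool_pos: [0.5774, 0.1381, 0.0552]
tool_rot: [0.089, 1.571, -0.088]
contact_force: [-11.1, 1.4, 9.3]
opening: 0.0229
```

```bash
python3 -m jog '[[[-0.001,0,-0.001,0,1],[-0.001,0.004,-0.001,0,1],[-0.001,0.008,-0.001,0,1],[-0.001,0.012,-0.001,0,1],[-0.001,0.014,-0.001,0,1],[-0.001,0.014,-0.001,0,1]]]' 25
```

```text
t: 3.8
tool_pos: [0.5784, 0.1501, 0.0554]
tool_rot: [0.086, 1.57, -0.091]
contact_force: [4.5, -6.8, -4.3]
opening: 0.023
```

```bash
python3 -m jog '[[[0,0,0,0,-1],[0,0,0,0,-1],[0,0,0,0,-1],[0,0,0,0,-1],[0,0,0,0,-1],[-0.05,0,0,0,-1],[-0.1,0,0,0,-1],[-0.145,0,0,0,-1],[-0.145,0,0,0,-1]]]' 25
python3 - <<'E'
from h import *
im=imaging.get_image("wrist");cv2.imwrite("pics/w3.png",im["color"][:,:,::-1])
b=imaging.get_image("scene");zoom(b,145,130,180,140,"s3.png")
to((.5413,-.216,.2))
E
```

```text
t: 4.7
tool_pos: [0.583, 0.1514, 0.2102]
tool_rot: [0.088, 1.555, -0.088]
contact_force: [1.5, -0.0, 0.8]
opening: 0.0856
shift [ 0.0035 -0.3688  0.0031] turn -0.0002 or 3.1414  pos [0.5795 0.1508 0.2026] op 0.0853 F [-0.5 -0.4 -0.6] t 4.8
```

View pics/w3.png

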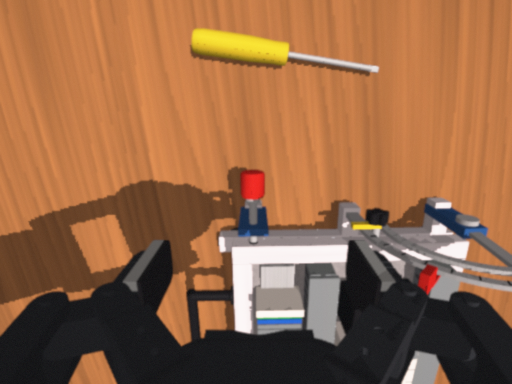

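View pics/s3.png

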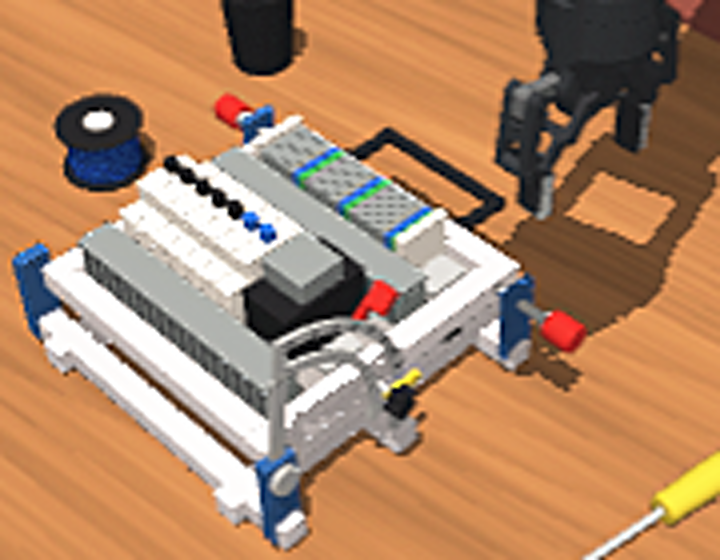

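```bash
python3 - <<'E'
from h import *
b=imaging.get_image("side")
print("cup",onz(b,(211,322),0),"spool",onz(b,(313,306),0.0))
E
python3 -m jog '[[[0,-0.369,0,0,-1],[0,-0.369,0,0,-1],[0,-0.369,0,0,-1],[0,-0.369,0,0,-1],[0,-0.369,0,0,-1],[0,-0.369,0,0,-1],[0,-0.369,0,0,-1],[0,-0.369,0,0,-1],[0,-0.369,0,0,-1]]]' 25
python3 - <<'E'
from h import *
im=imaging.get_image("wrist");cv2.imwrite("pics/w4.png",im["color"][:,:,::-1])
zoom(im,195,150,100,80,"w4a.png",7)
print(proj(im,(.54,-.216,.07)))
to((.54,-.216,.051))
E
```

```text
cup [ 0.40231505 -0.31347483  0.        ] spool [ 0.60405743 -0.3204146   0.        ]
t: 5.75
tool_pos: [0.5353, -0.2181, 0.1985]
tool_rot: [0.09, 1.574, -0.093]
contact_force: [-0.4, 0.6, 0.1]
opening: 0.0857
[264.21776164 175.98206906]
shift [0.1477 0.0011 0.005 ] turn -0.0027 or 3.1389  pos [ 0.5357 -0.2164  0.1988] op 0.085 F [-0.5 -0.5  0.3] t 5.8
```

View pics/w4.png

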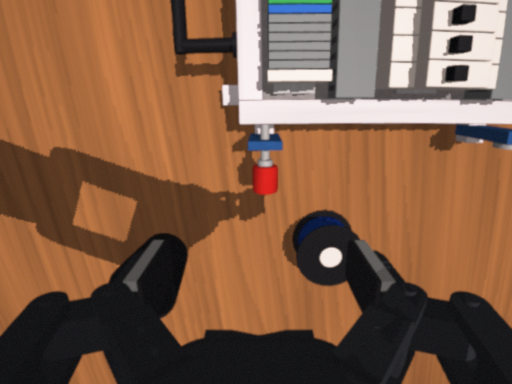

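View pics/w4a.png

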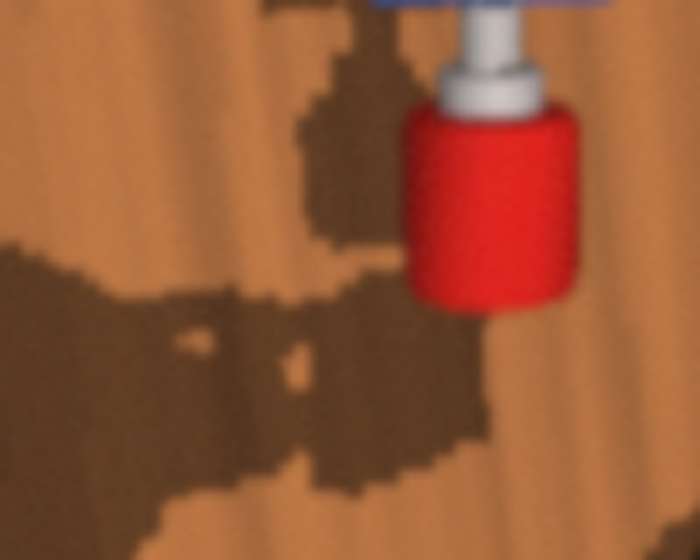

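```bash
python3 - <<'E'
from h import *
im=imaging.get_image("wrist")
A=onz(im,(265,194.3),.082);B=onz(im,(264.8,167),.082);print(A,B,np.linalg.norm(A-B),(A+B)/2)
m=(A+B)/2; m[2]=.051
to(m)
E
```

```text
[ 0.53948023 -0.22845357  0.082     ] [ 0.54203622 -0.20314551  0.082     ] 0.025436801062708292 [ 0.54075823 -0.21579954  0.082     ]
shift [0.1481 0.0003 0.0054] turn -0.001 or 3.1406  pos [ 0.5361 -0.2154  0.1992] op 0.0854 F [-0.6 -0.5  0.2] t 5.85
```

```bash
python3 -m jog '[[[0.05,0,0.005,0,-1],[0.1,0,0.005,0,-0.3],[0.149,0,0.005,0,-0.3],[0.149,0,0.005,0,-0.3],[0.149,0,0.005,0,-0.3]]]' 25
python3 - <<'E'
from h import *
b=imaging.get_image("wrist");cv2.imwrite("pics/w5.png",b["color"][:,:,::-1])
to((.5407,-.2158,.051))
E
```

```text
t: 6.35
tool_pos: [0.5397, -0.2143, 0.0492]
tool_rot: [0.088, 1.577, -0.087]
contact_force: [0.9, -0.2, 0.9]
opening: 0.0558
shift [ 0.0009 -0.0003 -0.0008] turn 0.0004 or -3.1412  pos [ 0.5416 -0.2156  0.0519] op 0.0555 F [0.3 0.1 0.6] t 6.4
```

View pics/w5.png

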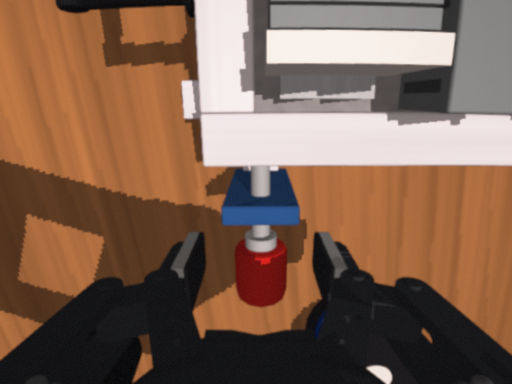

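```bash
python3 -m jog '[[[0,0,0,0,1],[0,0,0,0,1],[0,0,0,0,1],[0,0,0,0,1],[0,0,0,0,1],[0,0,0,0,1]]]' 25; python3 -m jog '[[[-0.001,-0.002,0,0,1],[-0.001,-0.004,0,0,1],[-0.001,-0.008,0,0,1],[-0.001,-0.012,0,0,1],[-0.001,-0.014,0,0,1],[-0.001,-0.014,0,0,1]]]' 25
```

```text
t: 7.0
tool_pos: [0.5406, -0.2162, 0.0553]
tool_rot: [0.085, 1.575, -0.089]
contact_force: [-11.7, 2.5, 11.2]
opening: 0.0228
t: 7.6
tool_pos: [0.5391, -0.2281, 0.0555]
tool_rot: [0.089, 1.575, -0.086]
contact_force: [4.4, 7.2, -10.5]
opening: 0.023
```

```bash
python3 -m jog '[[[0,0,0,0,-0.3],[0,0,0,0,-0.3],[0,0,0,0,-0.3],[0,0,0,0,-0.3],[-0.05,0,0,0,-0.3],[-0.1,0,0,0,-0.3],[-0.145,0,0,0,-0.3],[-0.145,0,0,0,-0.3]]]' 25
python3 - <<'E'
from h import *
im=imaging.get_image("wrist");cv2.imwrite("pics/w6.png",im["color"][:,:,::-1])
b=imaging.get_image("side");zoom(b,220,130,160,140,"d6.png")
to((.491,-.031,.2))
E
```

```text
t: 8.4
tool_pos: [0.544, -0.231, 0.2106]
tool_rot: [0.083, 1.56, -0.092]
contact_force: [0.9, 0.6, 0.1]
opening: 0.0559
shift [ 0.0031  0.1914 -0.0717] turn 0.0004 or -3.1412  pos [ 0.541  -0.2292  0.2031] op 0.0557 F [-0.5  0.1  0.2] t 8.5
```

View pics/w6.png

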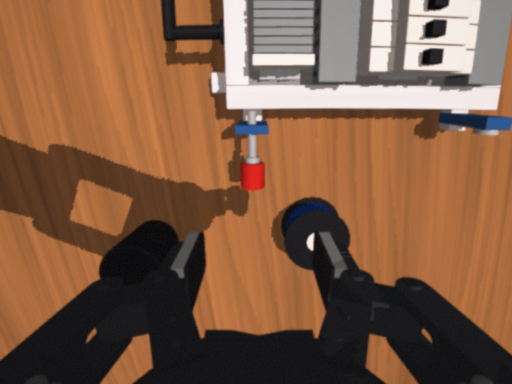

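View pics/d6.png

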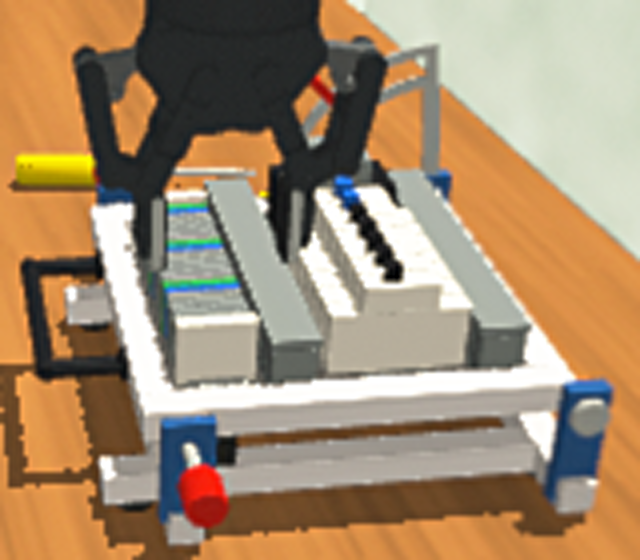

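```bash
python3 - <<'E'
from h import *
to((.64,-.02,.28))
E
```

```text
shift [-0.0771  0.2189  0.075 ] turn 0.0004 or -3.1412  pos [ 0.541  -0.2292  0.2031] op 0.0557 F [-0.5  0.1  0.2] t 8.5
```

```bash
python3 -m jog '[[[-0.05,0,0,0,-0.3],[-0.077,0.22,0.075,0,-0.3],[-0.077,0.22,0.075,0,-0.3],[-0.077,0.22,0.075,0,-0.3],[-0.077,0.22,0.075,0,-0.3],[-0.077,0.22,0.075,0,-0.3],[-0.077,0.22,0.075,0,-0.3],[-0.077,0.22,0.075,0,-0.3],[-0.077,0.22,0.075,0,-0.3]]]' 25
python3 - <<'E'
from h import *
import pickle
im=imaging.get_image("wrist");cv2.imwrite("pics/w7.png",im["color"][:,:,::-1]);pickle.dump(im,open("w7.pkl","wb"))
im=imaging.get_image("scene");zoom(im,210,170,70,60,"s7.png",9);pickle.dump(im,open("s7.pkl","wb"))
E
```

```text
t: 9.4
tool_pos: [0.6393, -0.0198, 0.2781]
tool_rot: [0.088, 1.574, -0.089]
contact_force: [0.4, -0.5, -0.6]
opening: 0.0554
```

View pics/w7.png

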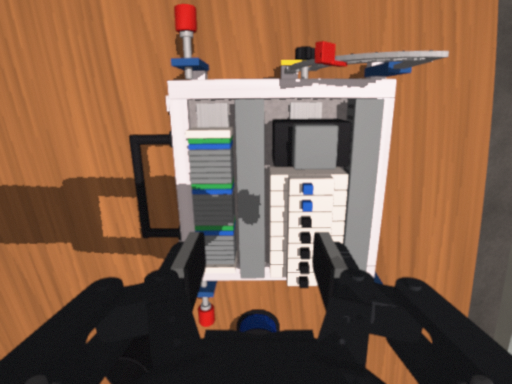

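View pics/s7.png

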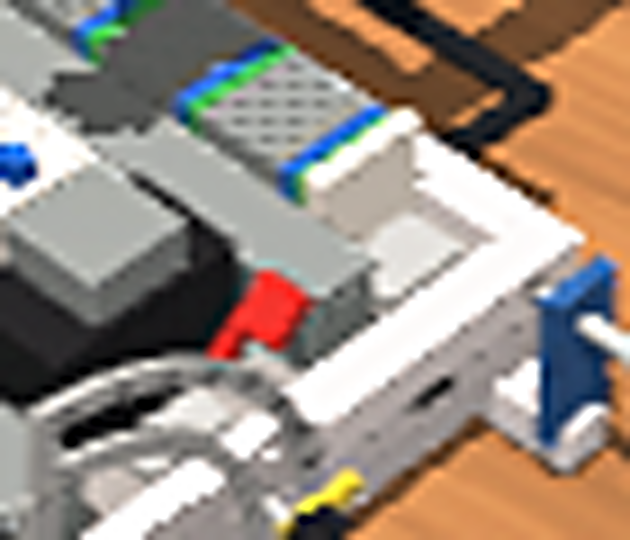

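```bash
python3 - <<'E'
from h import *
import pickle
im=pickle.load(open("w7.pkl","rb"));zoom(im,270,25,100,70,"w7a.png",7)
im=imaging.get_image("side");zoom(im,280,130,60,50,"d7.png",11);pickle.dump(im,open("d7.pkl","wb"))
E
python3 -m jog '[[[0,-0.01,0.09,0,-0.3],[0,-0.01,0.09,0,-0.3],[0,-0.01,0.09,0,-0.3],[0,-0.01,0.09,0,-0.3]]]' 25
python3 - <<'E'
from h import *
import pickle
im=imaging.get_image("wrist");pickle.dump(im,open("w8.pkl","wb"));zoom(im,170,20,140,80,"w8.png",5)
E
```

```text
t: 9.95
tool_pos: [0.7278, -0.0414, 0.2775]
tool_rot: [0.09, 1.574, -0.09]
contact_force: [-0.5, -0.1, 0.8]
opening: 0.0556
```

View pics/w7a.png

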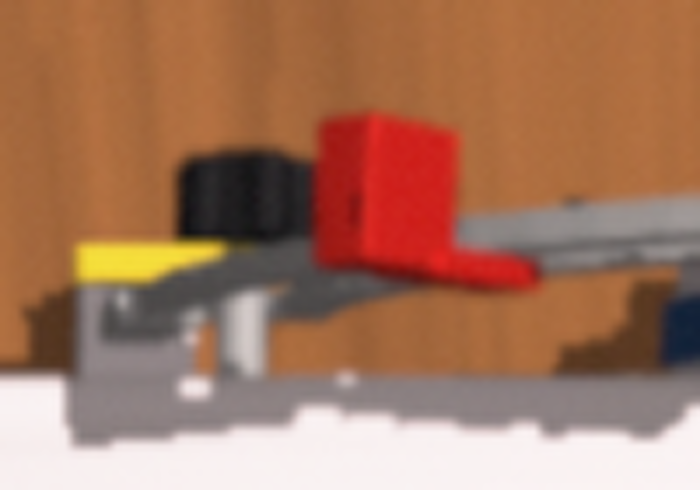

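View pics/d7.png

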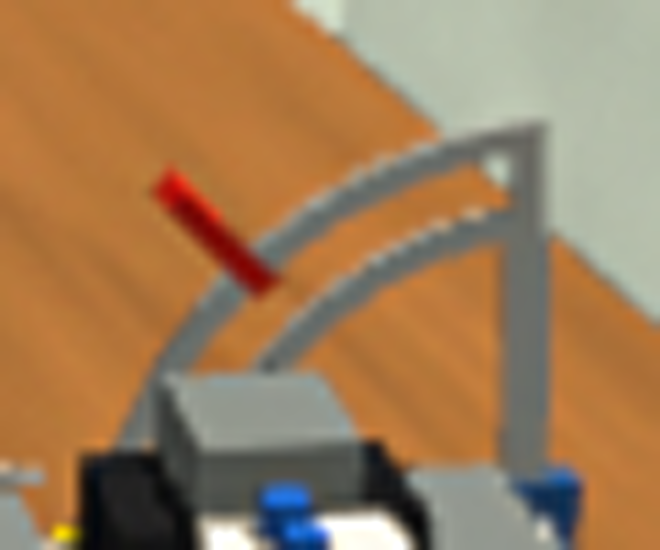

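View pics/w8.png

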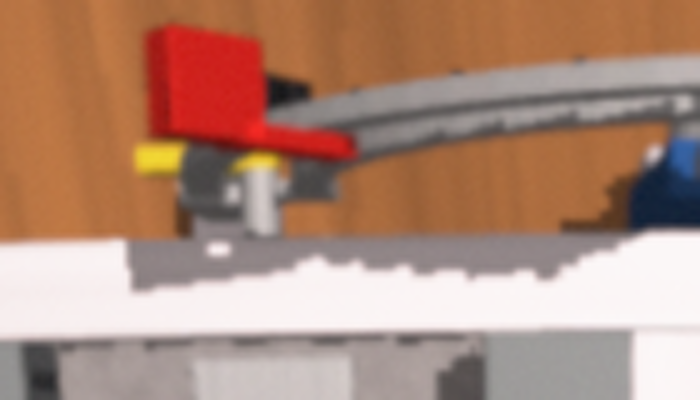

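```bash
cat > rid.py <<'E'
from h import *
import pickle
w7=pickle.load(open("w7.pkl","rb"));w8=pickle.load(open("w8.pkl","rb"));d7=pickle.load(open("d7.pkl","rb"));s7=pickle.load(open("s7.pkl","rb"))
z=lambda p,s,o:np.array([(p[0]+.5)/s-.5+o[0],(p[1]+.5)/s-.5+o[1]])
c7={'TL':(372,112),'BL':(368,265),'TR':(460,130),'BR':(455,250)}
c8={'TL':(165,27),'BL':(168,132),'TR':(262,42),'BR':(262,127)}
R=Rn.from_euler('z',-.112).as_matrix();h=np.array([.7874-.001,-.0647,.07])
for k in c7:
    X,e=tri([(w7,z(c7[k],7,(270,25))),(w8,z(c8[k],5,(170,20)))])
    l=R.T@(X-h);print(k,X.round(4),np.round(e,2),'hinge',l.round(4),'r',np.hypot(l[0],l[2]).round(4),'ang',np.degrees(np.arctan2(l[2],-l[0])).round(2))
    if k[0]=='B':
        print(proj(s7,X),proj(d7,X))
for n,im,s,o,pl in(('w7',w7,7,(270,25),[(77,242),(77,282)]),('w8',w8,5,(170,20),[(135,143),(135,172)])):
    for p in pl: print('ptr',n,R.T@(onz(im,z(p,s,o),.07)-h))
E
python3 rid.py
```

```text
TL [0.6998 0.0892 0.175 ] [0.43 0.44] hinge [-0.1032  0.1433  0.105 ] r 0.1473 ang 45.5
BL [0.6982 0.0738 0.1767] [0.15 0.15] hinge [-0.1031  0.1278  0.1067] r 0.1484 ang 45.97
[238.24653973 197.10338341] [296.06897362 146.02720332]
TR [0.7128 0.0884 0.1612] [0.41 0.42] hinge [-0.0903  0.144   0.0912] r 0.1283 ang 45.28
BR [0.7111 0.0754 0.1628] [0.2 0.2] hinge [-0.0905  0.1308  0.0928] r 0.1296 ang 45.74
[235.63749922 203.99156742] [299.95871861 150.17642941]
ptr w7 [-0.12829503  0.14275385  0.        ]
ptr w7 [-0.12819167  0.13681563  0.        ]
ptr w8 [-0.12934584  0.14296359  0.        ]
ptr w8 [-0.129638    0.13700393  0.        ]
```

```bash
python3 - <<'E'
from h import *
to((.4895,-.031,.18))
E
```

```text
shift [ 0.0996 -0.0172 -0.2372] turn -0.0025 or 3.1391  pos [ 0.7275 -0.041   0.2787] op 0.0556 F [0.5 0.3 0.1] t 10.0
```

```bash
python3 -m jog '[[[0,-0.017,-0.237,-0.002,0],[0,-0.017,-0.237,-0.002,0],[0,-0.017,-0.237,-0.002,0],[0,-0.017,-0.237,-0.002,0],[0,-0.017,-0.237,-0.002,0],[0.05,-0.017,-0.237,-0.002,0],[0.1,-0.017,-0.237,-0.002,0],[0.1,-0.017,-0.237,-0.002,0],[0.1,-0.017,-0.237,-0.002,0]]]' 25
python3 - <<'E'
from h import *
im=imaging.get_image("wrist");cv2.imwrite("pics/w9.png",im["color"][:,:,::-1])
to((.4895,-.031,.051))
print(proj(im,(.4895,-.031,.07)))
E
```

```text
t: 10.9
tool_pos: [0.4889, -0.0306, 0.1802]
tool_rot: [0.088, 1.573, -0.089]
contact_force: [1.1, 0.3, 1.8]
opening: 0.0424
shift [ 0.1314 -0.     -0.0012] turn -0.0005 or 3.1411  pos [ 0.4907 -0.031   0.1824] op 0.0428 F [0.3 0.3 0.1] t 10.95
[259.94569845 184.48990211]
```

View pics/w9.png

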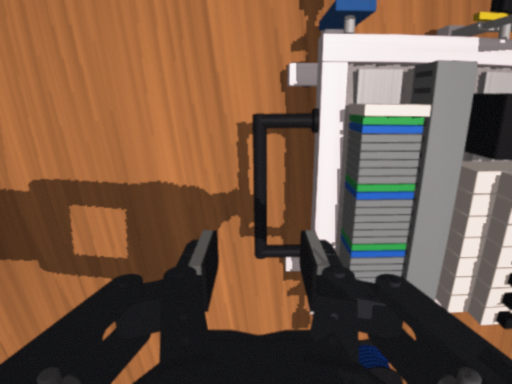

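```bash
python3 -m jog '[[[0.04,0,-0.001,0,0],[0.08,0,-0.001,0,0],[0.11,0,-0.001,0,0],[0.13,0,-0.001,0,0],[0.13,0,-0.001,0,0],[0.13,0,-0.001,0,0]]]' 25
python3 - <<'E'
from h import *
im=imaging.get_image("wrist");cv2.imwrite("pics/w10.png",im["color"][:,:,::-1])
b=imaging.get_image("side");zoom(b,190,120,190,140,"d10.png")
to((.4895,-.031,.051))
E
```

```text
t: 11.55
tool_pos: [0.4923, -0.0315, 0.0555]
tool_rot: [0.087, 1.564, -0.089]
contact_force: [1.1, -0.8, 0.6]
opening: 0.0428
shift [ 0.0048  0.0002 -0.003 ] turn -0.0004 or 3.1412  pos [ 0.4924 -0.0316  0.0558] op 0.0429 F [ 0.3 -0.2  0.2] t 11.65
```

View pics/w10.png

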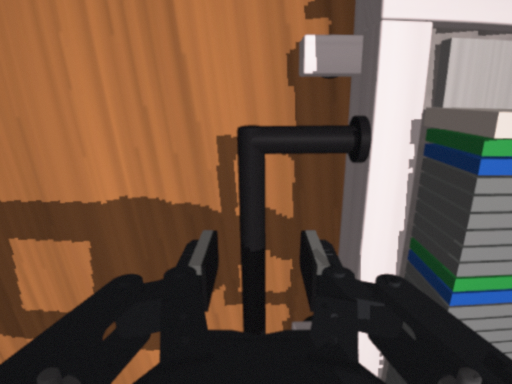

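View pics/d10.png

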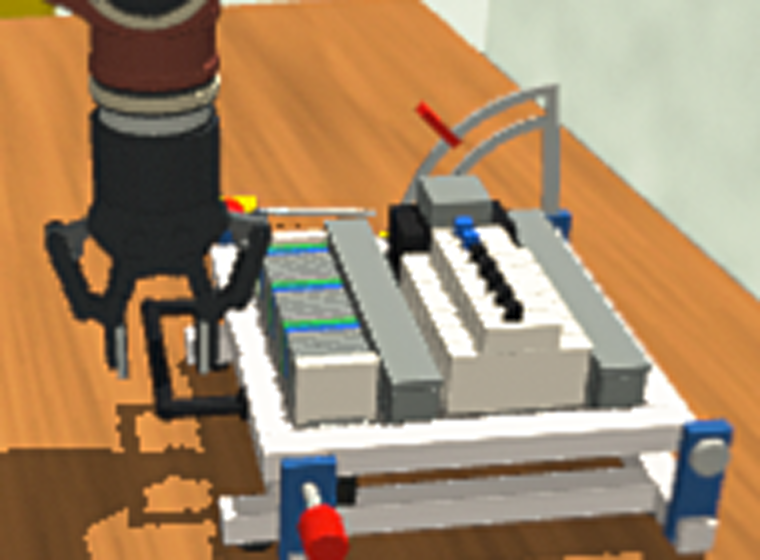

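```bash
python3 -m jog '[[[0.003,0,-0.0028,0,0],[0.003,0,-0.0028,0,0],[0.003,0,-0.0028,0,1],[0.003,0,-0.0028,0,1],[0.003,0,-0.0028,0,1],[0.003,0,-0.0028,0,1],[0.003,0,-0.0028,0,1],[0.003,0,-0.0028,0,1]]]' 40
python3 - <<'E'
from h import *
im=imaging.get_image("wrist");cv2.imwrite("pics/w11.png",im["color"][:,:,::-1])
to((.49,-.031,.051))
E
```

```text
t: 12.45
tool_pos: [0.4894, -0.0312, 0.053]
tool_rot: [0.087, 1.564, -0.089]
contact_force: [-3.5, 0.6, 6.0]
opening: 0.0106
shift [0.0021 0.0003 0.0005] turn -0.0002 or 3.1414  pos [ 0.4895 -0.0312  0.0531] op 0.0105 F [-3.3  1.1  4.9] t 12.5
```

View pics/w11.png

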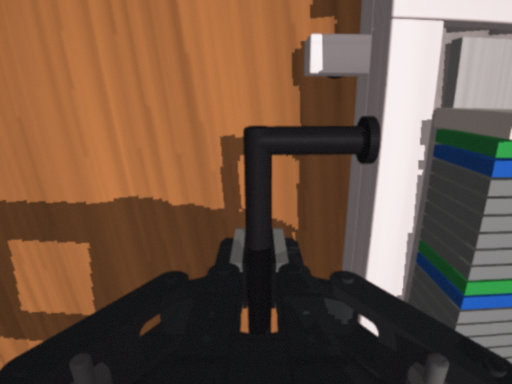

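```bash
python3 -m jog '[[[0,0,0,0,1],[-0.015,0,0.0004,0,1],[-0.030,0,0.0015,0,1],[-0.0445,0,0.0033,0,1],[-0.059,0,0.006,0,1],[-0.0765,0,0.010,0,1],[-0.094,0,0.015,0,1],[-0.1105,0,0.0213,0,1],[-0.127,0,0.0284,0,1],[-0.143,0,0.0365,0,1],[-0.143,0,0.0365,0,1],[-0.143,0,0.0365,0,1]]]' 60
cat > st.py <<'E'
from h import *
import sys,pickle
n=sys.argv[1]
w=imaging.get_image("wrist");b=imaging.get_image("side");a=imaging.get_image("scene")
pickle.dump((w,b,a),open(n+".pkl","wb"))
cv2.imwrite(f"pics/{n}w.png",w["color"][:,:,::-1])
zoom(b,200,90,190,145,n+"d.png",4);zoom(a,170,130,150,120,n+"s.png",5)
o=ctrl.get_obs();p=o["tool_pos"]
hx=.49+.298*np.cos(-.112);
d=.298-((p[0]-.4895)*np.cos(.112)-(p[1]+.0312)*np.sin(.112)); zz=p[2]-.0531
print(p.round(4),o["contact_force"].round(1),o["opening"].round(4),"tilt",np.degrees(np.arctan2(zz,d)).round(2),"r",np.hypot(d,zz).round(4),"rot",(Rn.from_rotvec(o["tool_rot"]).as_matrix()[:,0]).round(4),o["t"])
E
python3 st.py a
```

```text
t: 13.7
tool_pos: [0.5244, -0.0349, 0.1964]
tool_rot: [0.087, 1.566, -0.089]
contact_force: [-4.1, 0.8, -0.2]
opening: 0.0097Traceback (most recent call last):
  File "st.py", line 11, in <module>
    print(p.round(4),o["contact_force"].round(1),o["opening"].round(4),"tilt",np.degrees(np.arctan2(zz,d)).round(2),"r",np.hypot(d,zz).round(4),"rot",(Rn.from_rotvec(o["tool_rot"]).as_matrix()[:,0]).round(4),o["t"])
                                                 ^^^^^^^^^^^^^^^^^^
AttributeError: 'float' object has no attribute 'round'
```

View pics/ad.png

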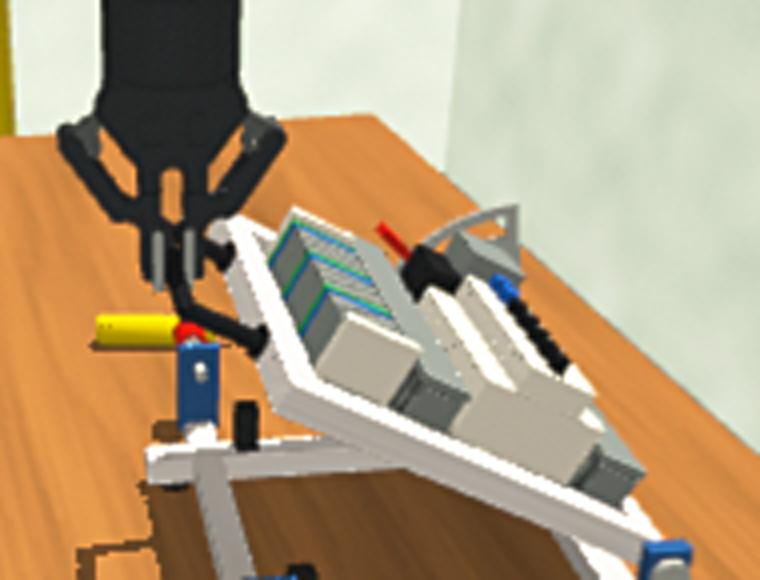

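View pics/as.png

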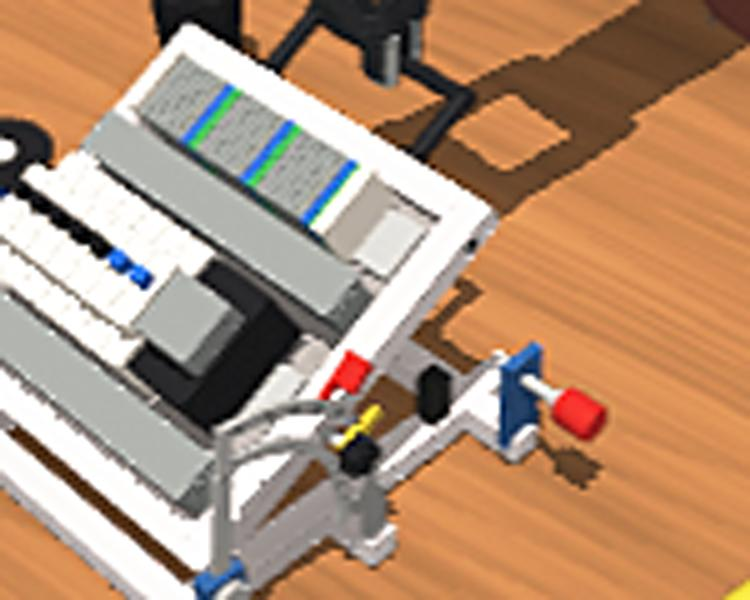

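```bash
sed -i 's/o\["opening"\].round(4)/round(o["opening"],4)/' st.py; python3 st.py a
python3 -m jog '[[[-0.013,0,0.0075,0,1],[-0.0254,0,0.0155,0,1],[-0.0375,0,0.0243,0,1],[-0.049,0,0.0336,0,1],[-0.049,0,0.0336,0,1],[-0.049,0,0.0336,0,1]]]' 60
python3 st.py b
```

```text
[ 0.5237 -0.0348  0.1951] [-5.8  0.7 -0.1] 0.0093 tilt 28.31 r 0.2995 rot [ 0.0013 -0.0014 -1.    ] 14.0
t: 14.6
tool_pos: [0.5567, -0.0382, 0.246]
tool_rot: [0.087, 1.57, -0.089]
contact_force: [-8.4, 1.9, 4.7]
opening: 0.0098
[ 0.5563 -0.0382  0.2456] [-9.1  1.5  4.2] 0.0096 tilt 39.82 r 0.3005 rot [-1.3e-03 -7.0e-04 -1.0e+00] 14.75
```

View pics/bs.png

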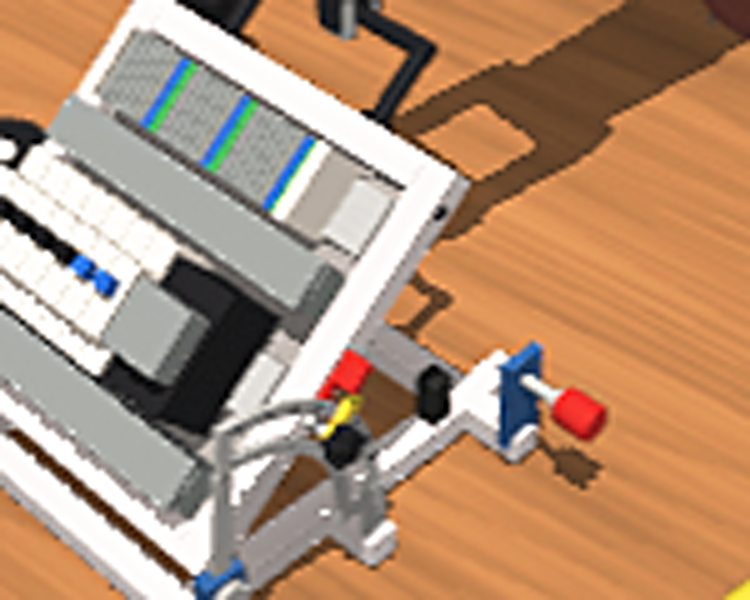

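View pics/bw.png

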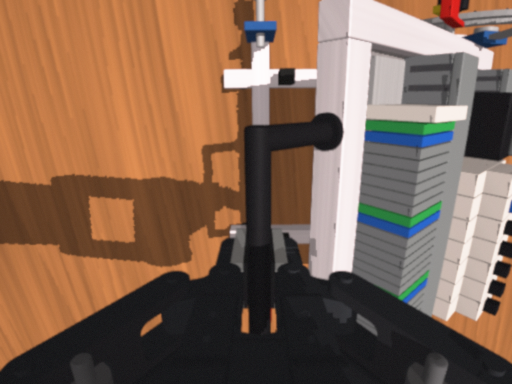

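View pics/bd.png

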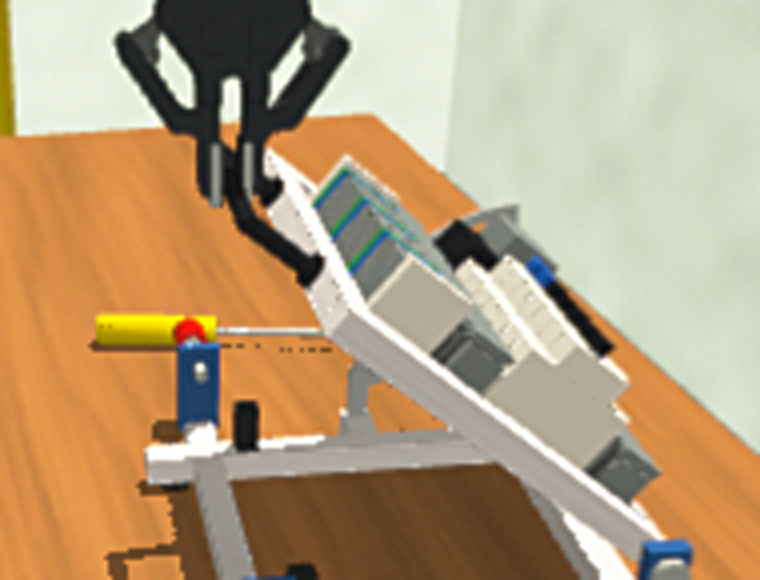

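```bash
python3 - <<'E'
from h import *
import pickle
w,b,a=pickle.load(open("b.pkl","rb"))
zoom(w,412,0,100,60,"bw2.png",7); zoom(a,215,185,50,50,"bs2.png",12)
E
```

```text
(no output)
```

View pics/bw2.png

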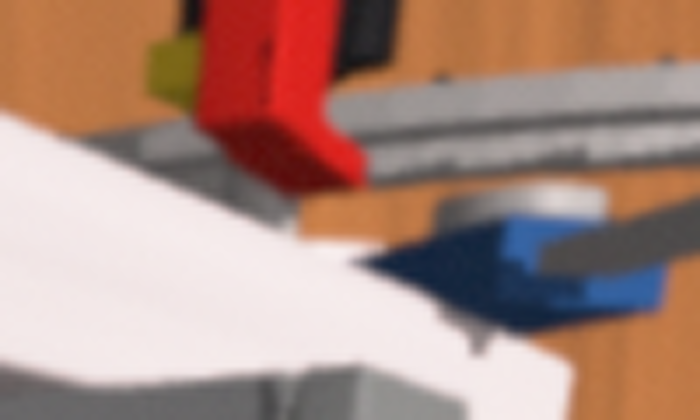

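View pics/bs2.png

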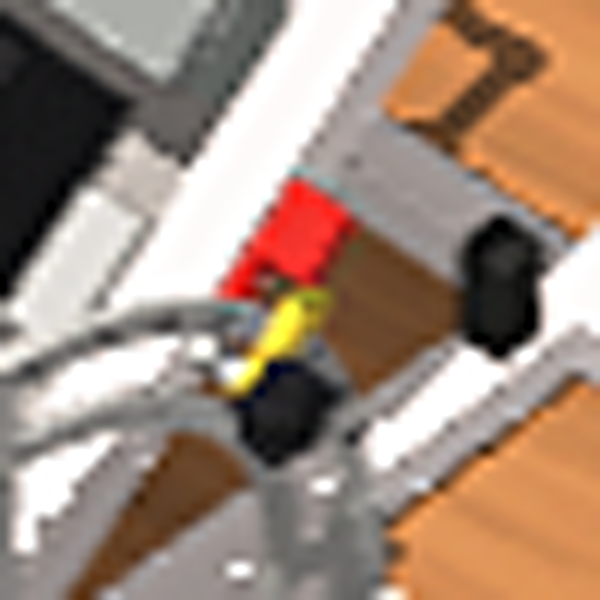

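```bash
cat > mid.py <<'E'
from rid import *
def ony(im,px,y,h=h):
    c,d=ray(im,px);c=R.T@(c-h);d=R.T@d;return c+d*(y-c[1])/d[1]
if __name__=="__main__":
  print()
  for y in(.126,.129,.132):
    A=ony(d7,z((163.5,176.5),11,(280,130)),y);B=ony(d7,z((269,288),11,(280,130)),y)
    print(y,A.round(4),B.round(4),"dir",np.degrees(np.arctan2(A[2]-B[2],B[0]-A[0])),"radial",[np.degrees(np.arctan2(q[2],-q[0]-e)) for q in(A,B) for e in (0,.003)],np.hypot(A[0],A[2]))
E
python3 mid.py | tail -3
```

```text
0.126 [-0.1083  0.126   0.1089] [-0.0791  0.126   0.0779] dir 46.62464290263024 radial [np.float64(45.141793236612344), np.float64(45.946269561003454), np.float64(44.574175266842), np.float64(45.6815309323736)] 0.15356254974827543
0.129 [-0.1075  0.129   0.1076] [-0.0782  0.129   0.0766] dir 46.624642902630285 radial [np.float64(45.030076528464356), np.float64(45.84061056343846), np.float64(44.4089809489474), np.float64(45.529161883216624)] 0.1521427477346363
0.132 [-0.1067  0.132   0.1064] [-0.0773  0.132   0.0753] dir 46.62464290263022 radial [np.float64(44.916255531882754), np.float64(45.732927311956715), np.float64(44.239022962317556), np.float64(45.37229345151214)] 0.15072353503560398
```

```bash
cat > map.py <<'E'
from rid import *
from scipy.optimize import least_squares
O7,O8,OS,OD=(7,(270,25)),(5,(170,20)),(9,(210,170)),(11,(280,130))
Z=lambda p,o:z(p,*o)
# rider local: (radial, y, tang)
obs=[]
for k,p in c7.items(): obs.append((0,w7,k,Z(p,O7),.6))
for k,p in c8.items(): obs.append((1,w8,k,Z(p,O8),.6))
obs+=[(0,w7,'P',Z((77,262),O7),.6),(1,w8,'P',Z((135,157),O8),.6)]
obs+=[(1,w8,'Qe',Z((355,148),O8),1.),(0,w7,'Qe',Z((538,272),O7),1.)]
obs+=[(2,s7,'BL',Z((262,268),OS),.7),(2,s7,'TL',Z((312,300),OS),.7)]
obs+=[(3,d7,'mo',Z((163.5,176.5),OD),.4),(3,d7,'mi',Z((269,288),OD),.4)]
z4=lambda x,y,o:np.array([(x+.5)/4-.5+o[0],(y+.5)/4-.5+o[1]])
S=(145,140);D=(220,130)
obs+=[(2,s7,'R',z4(233,69,S),.6),(3,d7,'R',z4(200,482,D),.6),(2,s7,'L',z4(552,282,S),.6),
(2,s7,'hr',z4(390,94,S),.6),(2,s7,'hl',z4(500,163,S),.6),(3,d7,'hl',z4(30,265,D),.6),(3,d7,'hr',z4(43,370,D),.6),(2,s7,'P',z4(418,335,S),1)]
# handle in w7: corners (135.5,139.5) ... bar centre line
obs+=[(0,w7,'hl',np.array([137.,139.5]),1.),(0,w7,'hr',np.array([146.,232.5]),1.)]
def model(v):
    hx,hy,w,cx,cy,T,yb,yp,Lp=v[:9]
    Rz=Rn.from_euler('z',w).as_matrix();o=np.array([hx,hy,.07])
    u=np.array([-np.cos(T),0,np.sin(T)]);n=np.array([np.sin(T),0,np.cos(T)]);yy=np.array([0,1,0.])
    rb=lambda r,y,t:u*r+n*t+yy*y
    d={'TL':rb(.144,yb+.008,.004),'BL':rb(.144,yb-.008,.004),'TR':rb(.126,yb+.008,.004),'BR':rb(.126,yb-.008,.004),
    'Qe':rb(.126-Lp,yb-.007,.004),'mo':rb(.144,yb-.008,0),'mi':rb(.126-Lp,yb-.008,0),
    'P':np.array([-.126,yp,0]),'L':(-cx,cy,0),'R':(-cx,-cy,0),'hl':(-.298,.061,0),'hr':(-.298,-.061,0)}
    return {k:o+Rz@np.array(x) for k,x in d.items()}
def res(v):
    m=model(v);off=v[9:].reshape(4,3);r=[]
    for i,im,k,p,s in obs: r+=list((proj(im,m[k]+off[i])-p)/s)
    return np.array(r+list((off/.002).ravel()))
v0=np.r_[.786,-.0647,-.112,.2277,.1776,.78,.136,.14,.018,np.zeros(12)]
def full(x): return res(x)
s=least_squares(full,v0,loss='soft_l1',x_scale=np.r_[np.full(9,.01),np.full(12,.002)])
v=s.x
if __name__=="__main__":
    print("\nhinge",v[:2],"yaw",v[2],"T",np.degrees(v[5]),"+-",np.degrees(np.sqrt(np.linalg.inv(s.jac.T@s.jac)[5,5])),"yb,yp,Lp",v[6:9]);print((v[9:].reshape(4,3)*1e3).round(1))
    r=res(v)[:2*len(obs)].reshape(-1,2)
    for (i,im,k,p,sg),e in zip(obs,r):print(i,k,(e*sg).round(2))
E
python3 map.py | sed -n '/^hinge/,$p'
```

```text
hinge [ 0.78497999 -0.06629297] yaw -0.1030053275507471 T 44.24389378802501 +- 0.2947820236859696 yb,yp,Lp [0.14031921 0.14414442 0.01959429]
[[ 0.3 -1.2 -1.9]
 [-1.  -1.1 -1. ]
 [ 0.1  2.5 -1.3]
 [ 0.5  0.4  2.2]]
0 TL [ 0.01 -0.43]
0 BL [-0.23 -0.4 ]
0 TR [ 0.16 -0.02]
0 BR [-0.09  3.59]
1 TL [-0.17 -1.22]
1 BL [0.3  0.18]
1 TR [-0.55 -0.84]
1 BR [0.2  3.45]
0 P [ 0.05 -0.14]
1 P [0.26 0.18]
1 Qe [-0.01  0.31]
0 Qe [0.43 1.07]
2 BL [ 0.77 -0.06]
2 TL [-0.39 -0.54]
3 mo [0.65 1.52]
3 mi [-0.11 -0.14]
2 R [-0.24  0.33]
3 R [-0.33 -0.1 ]
2 L [0.01 0.27]
2 hr [-0.24 -0.22]
2 hl [-0.34 -0.33]
3 hl [-0.7   0.32]
3 hr [ 0.18 -0.38]
2 P [ 0.66 -0.1 ]
0 hl [-1.93 -0.53]
0 hr [0.85 0.36]
```

```bash
sed -i "s/^for k,p in c7.items(): /c7.pop('BR');c8.pop('BR')\n&/" map.py
cat > tilt.py <<'E'
from map import *
def tiltfit(lst):
    """lst: (camidx 2 scene/3 side/None, im, key, px); keys P pointer tip, hl,hr handle ends"""
    Rz=Rn.from_euler('z',v[2]).as_matrix();o=np.array([v[0],v[1],.07]);off=v[9:].reshape(4,3)
    L={'P':(.126,v[7]),'hl':(.298,.061),'hr':(.298,-.061)}
    def f(x,sub):
        r=[]
        for i,im,k,p in sub:
            rr,y=L[k];X=o+Rz@np.array([-rr*np.cos(x[0]),y,rr*np.sin(x[0])]);r+=list(proj(im,X+(off[i] if i is not None else 0))-p)
        return r
    for it in lst:
        q=least_squares(f,[.7],args=([it],)); print(it[2],it[0],np.degrees(q.x).round(2),np.round(q.fun,2))
    q=least_squares(f,[.7],args=(lst,));print("all",np.degrees(q.x))
E
cat > tb.py <<'E'
from tilt import *
print("\nT",np.degrees(v[5]),v[:3])
w,b,a=pickle.load(open("b.pkl","rb"))
zb=lambda x,y,s,o:np.array([(x+.5)/s-.5+o[0],(y+.5)/s-.5+o[1]])
tiltfit([(2,a,'P',zb(320,293,12,(215,185))),(2,a,'hl',zb(428,47,5,(170,130))),(3,b,'hr',zb(244,218,4,(200,90)))])
E
python3 tb.py | sed -n '/^T/,$p'
```

```text
TL [0.6998 0.0892 0.175 ] [0.43 0.44] hinge [-0.1032  0.1433  0.105 ] r 0.1473 ang 45.5
BL [0.6982 0.0738 0.1767] [0.15 0.15] hinge [-0.1031  0.1278  0.1067] r 0.1484 ang 45.97
[238.24653973 197.10338341] [296.06897362 146.02720332]
TR [0.7128 0.0884 0.1612] [0.41 0.42] hinge [-0.0903  0.144   0.0912] r 0.1283 ang 45.28
BR [0.7111 0.0754 0.1628] [0.2 0.2] hinge [-0.0905  0.1308  0.0928] r 0.1296 ang 45.74
[235.63749922 203.99156742] [299.95871861 150.17642941]
ptr w7 [-0.12829503  0.14275385  0.        ]
ptr w7 [-0.12819167  0.13681563  0.        ]
ptr w8 [-0.12934584  0.14296359  0.        ]
ptr w8 [-0.129638    0.13700393  0.        ]

T 44.24227878032313 [ 0.78494138 -0.0664242  -0.10335856]
P 2 [40.74] [ 0.26 -0.64]
hl 2 [39.27] [-0.36  0.42]
hr 3 [39.36] [0.49 0.42]
all [39.37664711]
```

```bash
python3 -m jog '[[[-0.005,0,0.004,0,1],[-0.01,0,0.008,0,1],[-0.015,0,0.012,0,1],[-0.019,0,0.016,0,1],[-0.019,0,0.016,0,1],[-0.019,0,0.016,0,1],[-0.019,0,0.016,0,1]]]' 60
python3 st.py c
python3 - <<'E'
from h import *
import pickle
w,b,a=pickle.load(open("c.pkl","rb"))
zoom(w,412,0,100,60,"cw2.png",7); zoom(a,215,185,50,50,"cs2.png",12)
E
```

```text
t: 15.45
tool_pos: [0.5726, -0.0398, 0.2646]
tool_rot: [0.087, 1.569, -0.088]
contact_force: [1.0, 1.5, -4.0]
opening: 0.0094
[ 0.5724 -0.0399  0.2644] [ 1.8  0.8 -4.7] 0.0095 tilt 44.55 r 0.3012 rot [-6.e-04 -6.e-04 -1.e+00] 15.6
```

View pics/cs2.png

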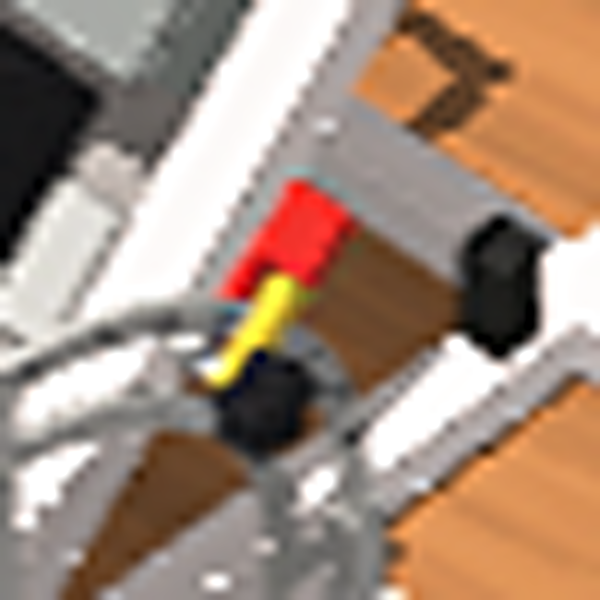

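View pics/cw2.png

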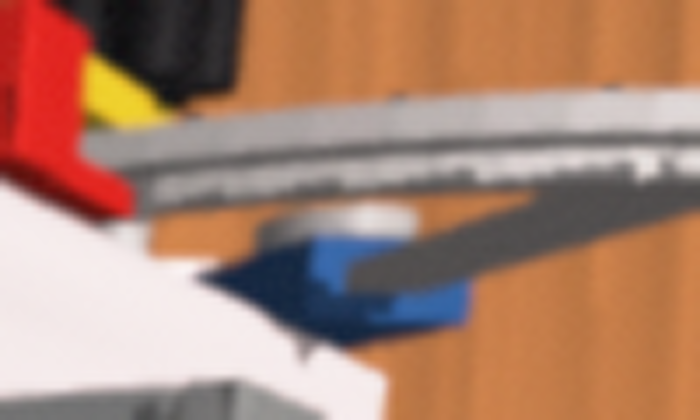

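View pics/cs.png

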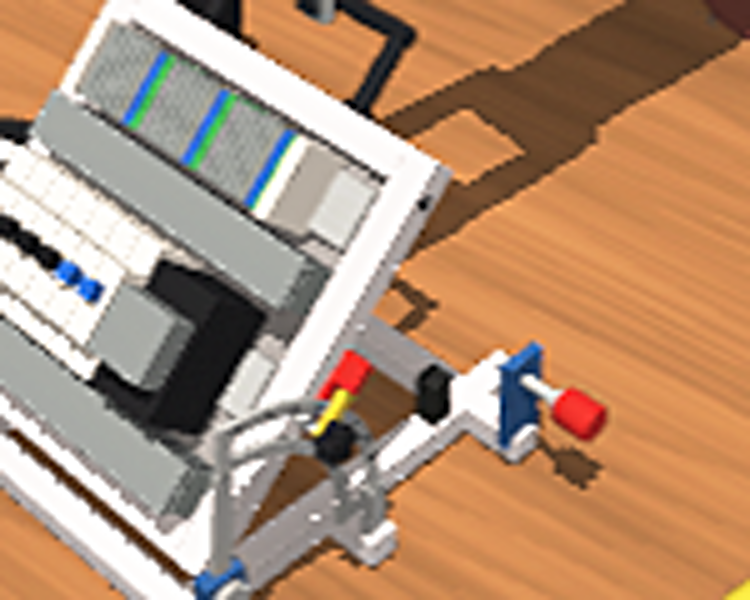

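View pics/cd.png

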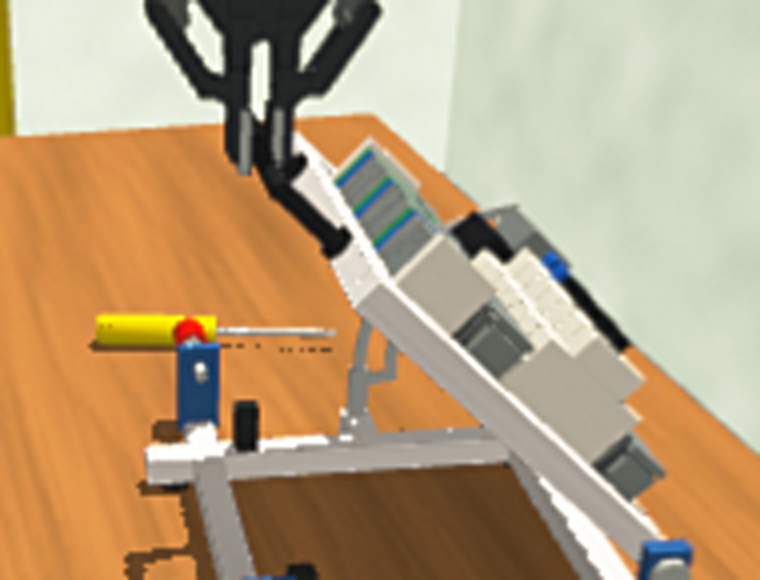

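```bash
cat > tc.py <<'E'
from tilt import *
import sys
w,b,a=pickle.load(open("c.pkl","rb"))
zb=lambda x,y,s,o:np.array([(x+.5)/s-.5+o[0],(y+.5)/s-.5+o[1]])
print("\nSTART T",np.degrees(v[5]),v[6:9])
m=model(v);off=v[9:].reshape(4,3)
Rz=Rn.from_euler('z',v[2]).as_matrix();o=np.array([v[0],v[1],.07])
def rp(r,y,t,T): 
    return o+Rz@(np.array([-np.cos(T),0,np.sin(T)])*r+np.array([np.sin(T),0,np.cos(T)])*t+np.array([0,y,0]))
s12=lambda p:(((p-[215,185])+.5)*12-.5).round(0)
for k in('TL','BL','TR','BR'):print(k,s12(proj(a,m[k]+off[2])))
for k,y in(('L-',-.008),('L+',.008)):
    print('lowface',s12(proj(a,rp(.126,v[6]+y,-.004,v[5])+off[2])))
for yy in(v[6],v[7]): print('mark',yy,s12(proj(a,rp(.126,yy,0,v[5])+off[2])))
for t in(42,43,44,45,46): print('tip at',t,s12(proj(a,rp(.126,v[7],0,np.radians(t))+off[2])),'tail',s12(proj(a,rp(.100,v[7],0,np.radians(t))+off[2])))
tiltfit([(2,a,'P',zb(283,278,12,(215,185))),(2,a,'hl',zb(408,36,5,(170,130))),(3,b,'hr',zb(272,184,4,(200,90)))])
E
python3 tc.py | sed -n '/^START/,$p'
```

```text
START T 44.24227878032313 [0.14016074 0.14422265 0.01946526]
TL [351. 213.]
BL [298. 176.]
TR [309. 286.]
BR [256. 248.]
lowface [276. 254.]
lowface [328. 291.]
mark 0.14016073922602892 [292. 270.]
mark 0.1442226474155923 [305. 279.]
tip at 42 [317. 283.] tail [254. 385.]
tip at 43 [312. 281.] tail [250. 384.]
tip at 44 [307. 280.] tail [246. 383.]
tip at 45 [301. 278.] tail [242. 382.]
tip at 46 [296. 277.] tail [237. 381.]
P 2 [48.22] [ 0.04 -0.28]
hl 2 [43.29] [ 0.07 -0.1 ]
hr 3 [43.78] [0.89 0.89]
all [43.8150699]
```

```bash
cat > td.py <<'E'
from tilt import *
print("\nSTART")
zb=lambda x,y,s,o:np.array([(x+.5)/s-.5+o[0],(y+.5)/s-.5+o[1]])
w,b,a=pickle.load(open("b.pkl","rb"))
Rz=Rn.from_euler('z',v[2]).as_matrix();o=np.array([v[0],v[1],.07]);off=v[9:].reshape(4,3)
def rp(r,y,t,T): 
    return o+Rz@(np.array([-np.cos(T),0,np.sin(T)])*r+np.array([np.sin(T),0,np.cos(T)])*t+np.array([0,y,0]))
class S(dict):pass
import copy
a2=copy.copy(a);a2["t"]=a["t"]+a["R"]@off[2]
w2=copy.copy(w);w2["t"]=w["t"]+w["R"]@off[:2].mean(0)
for wp in((150,70),(150,50),(150,95)):
  X,e=tri([(a2,zb(320,292,12,(215,185))),(w2,zb(*wp,7,(412,0)))]);l=Rz.T@(X-o);print(l.round(4),np.hypot(l[0],l[2]),np.degrees(np.arctan2(l[2],-l[0])),e)
w7z=lambda p:(((p-[412,0])+.5)*7-.5).round(0)
print("rider in wrist b:",{k:w7z(proj(w2,model(v)[k])) for k in('TL','BL','TR','BR','Qe')})
for t in(38,39,40,41):print(t,w7z(proj(w2,rp(.126,v[7],0,np.radians(t)))))
w,b,a=pickle.load(open("c.pkl","rb"))
w2=copy.copy(w);w2["t"]=w["t"]+w["R"]@off[:2].mean(0)
print("rider in wrist c:",{k:w7z(proj(w2,model(v)[k])) for k in('TL','BL','TR','BR','Qe')})
for t in(42,43,44,45,46):print(t,w7z(proj(w2,rp(.126,v[7],0,np.radians(t)))),w7z(proj(w2,rp(.100,v[7],0,np.radians(t)))))
E
python3 td.py | sed -n '/^START/,$p'
```

```text
START
[-0.0976  0.1427  0.0772] 0.12443349065359635 38.374397834554394 [np.float64(0.46122780495032606), np.float64(1.6075041726454882)]
[-0.0976  0.1439  0.0779] 0.12486318150300266 38.61936282576049 [np.float64(0.7820570995735562), np.float64(2.734200718821013)]
[-0.0975  0.1412  0.0764] 0.12390864690261062 38.06871130714503 [np.float64(0.05757180342004971), np.float64(0.19989688392597377)]
rider in wrist b: {'TL': array([282., -55.]), 'BL': array([264., 124.]), 'TR': array([329.,  -9.]), 'BR': array([311., 159.]), 'Qe': array([356., 184.])}
38 [144.  63.]
39 [165.  59.]
40 [187.  55.]
41 [208.  51.]
rider in wrist c: {'TL': array([26., -4.]), 'BL': array([ 11., 163.]), 'TR': array([83., 36.]), 'BR': array([ 69., 193.]), 'Qe': array([125., 213.])}
42 [-3. 89.] [ 83. 133.]
43 [17. 85.] [ 98. 130.]
44 [37. 82.] [113. 128.]
45 [58. 79.] [129. 126.]
46 [79. 75.] [144. 124.]
```

```bash
python3 - <<'E'
from h import *
import pickle
w,b,a=pickle.load(open("c.pkl","rb"))
zoom(b,270,130,110,105,"cd2.png",7)
E
```

```text
(no output)
```

View pics/cd2.png

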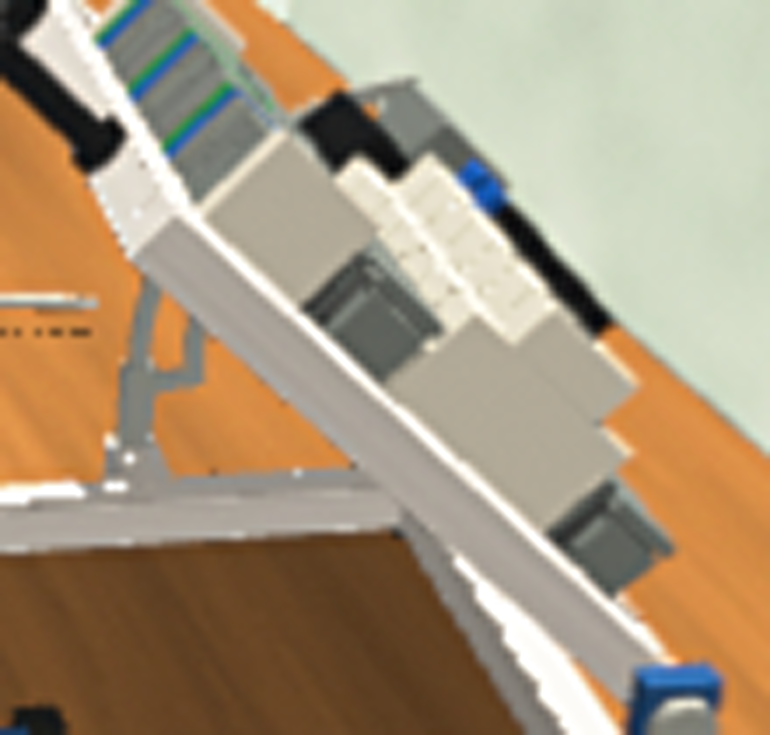

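```bash
cat > te.py <<'E'
from tilt import *
print("\nSTART")
Rz=Rn.from_euler('z',v[2]).as_matrix();o=np.array([v[0],v[1],.07]);off=v[9:].reshape(4,3)
zb=lambda x,y,s,o:np.array([(x+.5)/s-.5+o[0],(y+.5)/s-.5+o[1]])
def ony(im,px,y,of):
    c,d=ray(im,px);c=Rz.T@(c-of-o);d=Rz.T@d;return c+d*(y-c[1])/d[1]
w,b,a=pickle.load(open("c.pkl","rb"))
for n,im,s,og,A,B in(('low',b,7,(270,130),(137,258),(632,708)),('up',b,7,(270,130),(180,212),(650,640)),('flatup',d7,4,(220,130),(150,412),(575,377)),('flatlow',d7,4,(220,130),(150,432),(560,397))):
    P=ony(im,zb(*A,s,og),-.125,off[3]);Q=ony(im,zb(*B,s,og),-.125,off[3])
    print(n,P.round(4),Q.round(4),np.degrees(np.arctan2(P[2]-Q[2],Q[0]-P[0])),"perp", (-(P[0])*np.sin(.77)-P[2]*np.cos(.77)).round(4))
E
python3 te.py| sed -n '/^START/,$p'
```

```text
START
low [-0.1833 -0.125   0.1654] [-0.0071 -0.125  -0.0056] 44.137287869063485 perp 0.0089
up [-0.1717 -0.125   0.1791] [-0.0053 -0.125   0.0208] 43.58371014506842 perp -0.0091
flatup [-0.2452 -0.125   0.0093] [-0.0018 -0.125   0.0128] -0.8207166886810929 perp 0.164
flatlow [-0.2449 -0.125  -0.0042] [-0.0085 -0.125  -0.0004] -0.9175142127957046 perp 0.1735
```

```bash
python3 - <<'E'
from h import *
import pickle
w,b,a=pickle.load(open("b.pkl","rb"));zoom(w,427,0,50,36,"bw3.png",15)
w,b,a=pickle.load(open("c.pkl","rb"));zoom(w,402,0,50,36,"cw3.png",15)
E
```

```text
(no output)
```

View pics/bw3.png

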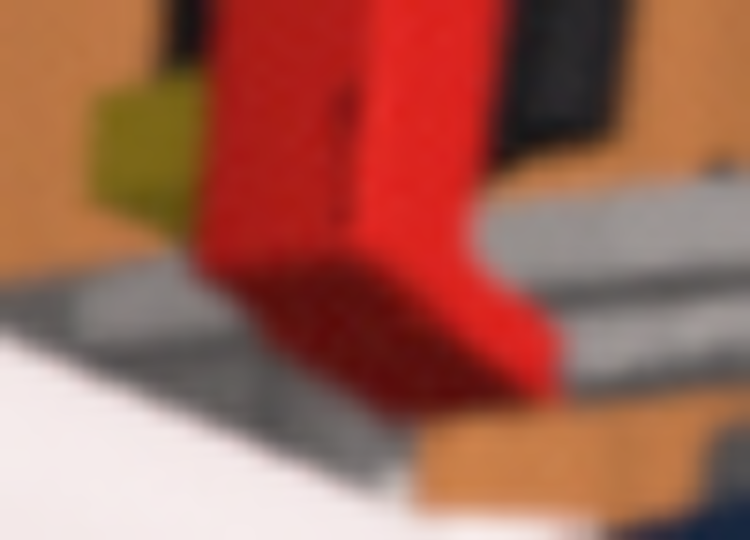

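View pics/cw3.png

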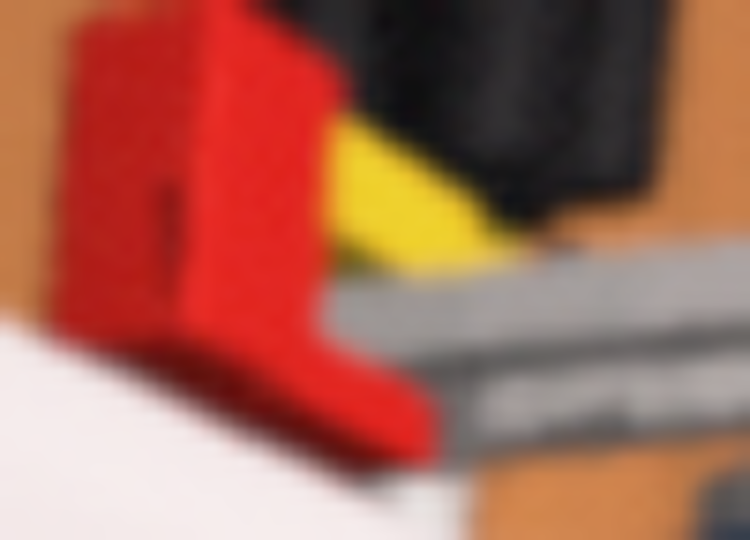

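```bash
cat > map2.py <<'E'
from rid import *
from scipy.optimize import least_squares
O7,O8,OS,OD=(7,(270,25)),(5,(170,20)),(9,(210,170)),(11,(280,130))
OB,OC=(15,(427,0)),(15,(402,0))
Z=lambda p,o:z(p,*o)
W={n:pickle.load(open(n+".pkl","rb"))[0] for n in"bc"}
obs=[]
c7.pop('BR');c8.pop('BR')
for k,p in c7.items(): obs.append((0,w7,k,Z(p,O7),.5))
for k,p in c8.items(): obs.append((0,w8,k,Z(p,O8),.5))
obs+=[(0,w8,'Qe',Z((355,152),O8),.7),(0,w7,'Qe',Z((538,278),O7),.7)]
obs+=[(0,W['b'],'BL',Z((352,248),OB),.5),(0,W['b'],'BLm',Z((202,265),OB),.5),(0,W['b'],'Qe',Z((557,402),OB),.5),(0,W['b'],'Qm',Z((397,412),OB),.7)]
obs+=[(0,W['c'],'BL',Z((185,335),OC),.5),(0,W['c'],'TR',Z((350,80),OC),.5),(0,W['c'],'Qe',Z((435,462),OC),.5)]
obs+=[(2,s7,'BL',Z((262,268),OS),.7),(2,s7,'TL',Z((312,300),OS),.7)]
obs+=[(3,d7,'mo',Z((163.5,176.5),OD),.5),(3,d7,'mi',Z((269,288),OD),.5)]
z4=lambda x,y,o:np.array([(x+.5)/4-.5+o[0],(y+.5)/4-.5+o[1]])
S=(145,140);D=(220,130)
obs+=[(2,s7,'R',z4(233,69,S),.6),(3,d7,'R',z4(200,482,D),.6),(2,s7,'L',z4(552,282,S),.6),
(2,s7,'hr',z4(390,94,S),.6),(2,s7,'hl',z4(500,163,S),.6),(3,d7,'hl',z4(30,265,D),.6),(3,d7,'hr',z4(43,370,D),.6)]
# pointer corners: tilt index 0 flat,1 b
obs+=[(0,w7,'p0t',Z((77,242),O7),.5),(0,w7,'p0b',Z((77,282),O7),.5),(0,w8,'p0t',Z((135,143),O8),.5),(0,w8,'p0b',Z((135,172),O8),.5)]
obs+=[(0,W['b'],'pbt',Z((96,95),OB),.5),(0,W['b'],'pbb',Z((92,197),OB),.5)]
lines=[(0,W['c'],('cu1','cu2'),Z((345,112),OC),.4),(0,W['c'],('cu1','cu2'),Z((540,233),OC),.5),(0,W['c'],('cl1','cl2'),Z((332,238),OC),.4),(0,W['c'],('cl1','cl2'),Z((375,268),OC),.4)]
def model(v):
    hx,hy,w,cx,cy,T,yb,yp,Lp,th,wp,tc,t0=v[:13]
    Rz=Rn.from_euler('z',w).as_matrix();o=np.array([hx,hy,.07])
    def rb(r,y,t,T=T): return np.array([-np.cos(T)*r+np.sin(T)*t,y,np.sin(T)*r+np.cos(T)*t])
    tb=tc-np.radians(4.76);h=th/2;q=wp/2
    d={'TL':rb(.144,yb+.008,.004),'BL':rb(.144,yb-.008,.004),'TR':rb(.126,yb+.008,.004),'BLm':rb(.144,yb-.008,-.004),
    'Qe':rb(.126-Lp,yb-.008,.004),'Qm':rb(.126-Lp,yb-.008,-.004),'mo':rb(.144,yb-.008,0),'mi':rb(.126-Lp,yb-.008,0),
    'p0t':rb(.126,yp+q,h,t0),'p0b':rb(.126,yp-q,h,t0),'pbt':rb(.126,yp+q,-h,tb),'pbb':rb(.126,yp-q,-h,tb),
    'cu1':rb(.126,yp+q,h,tc),'cu2':rb(.1,yp+q,h,tc),'cl1':rb(.126,yp-q,h,tc),'cl2':rb(.1,yp-q,h,tc),
    'L':(-cx,cy,0),'R':(-cx,-cy,0),'hl':rb(.298,.061,0,t0),'hr':rb(.298,-.061,0,t0)}
    return {k:o+Rz@np.array(x) for k,x in d.items()}
N=13
def res(v,prior=True):
    m=model(v);off=v[N:].reshape(4,3);r=[]
    for i,im,k,p,s in obs: r+=list((proj(im,m[k]+off[i])-p)/s)
    for i,im,(k,l),p,s in lines:
        A=proj(im,m[k]+off[i]);B=proj(im,m[l]+off[i]);t=(B-A)/np.linalg.norm(B-A);e=p-A;r.append((e[0]*t[1]-e[1]*t[0])/s)
    r+=list((off/.002).ravel());r+=[(v[9]-.005)/.002,(v[10]-.005)/.002,(v[12]+.006)/.008,(v[11]-np.radians(44))/np.radians(TS)]
    return np.array(r)
v0=np.r_[.785,-.066,-.105,.2277,.1776,.78,.138,.14,.018,.004,.005,.77,0,np.zeros(12)]
for TS in(5,.4):
    s=least_squares(res,v0,loss='soft_l1',x_scale=np.r_[np.full(N,.01),np.full(12,.002)]);v=s.x
    C=np.linalg.inv(s.jac.T@s.jac);g=np.zeros(len(v));g[5]=1;g[11]=-1
    print("\nSTART" if TS==5 else "","T",np.degrees(v[5]).round(2),"tc",np.degrees(v[11]).round(2),"t0",np.degrees(v[12]).round(2),"+-",np.degrees(np.sqrt([C[5,5],C[11,11],g@C@g])).round(2),"v",v[[0,1,2,6,7,8,9,10]].round(4));print((v[N:].reshape(4,3)*1e3).round(1).tolist())
r=res(v)[:2*len(obs)].reshape(-1,2)
for (i,im,k,p,sg),e in zip(obs,r):print(i,k,(e*sg).round(2))
print(res(v)[2*len(obs):2*len(obs)+4].round(2))
E
python3 map2.py| sed -n '/^START/,$p'
```

```text
START T 44.04 tc 43.94 t0 -0.2 +- [0.2  0.24 0.17] v [ 0.7853 -0.0653 -0.1038  0.1399  0.1432  0.0188  0.0071  0.0058]
[[-0.5, -2.1, 1.4], [0.0, 0.0, -0.0], [-0.2, 1.7, -0.8], [0.7, 0.2, 2.0]]
 T 44.05 tc 43.96 t0 -0.2 +- [0.18 0.21 0.16] v [ 0.7853 -0.0653 -0.1038  0.1399  0.1432  0.0188  0.0071  0.0058]
[[-0.5, -2.1, 1.4], [0.0, 0.0, 0.0], [-0.2, 1.7, -0.8], [0.7, 0.2, 2.0]]
0 TL [-0.28 -0.69]
0 BL [-0.54 -0.39]
0 TR [ 0.1  -0.24]
0 TL [ 0.06 -1.53]
0 BL [0.52 0.05]
0 TR [-0.14 -1.11]
0 Qe [-0.09  0.6 ]
0 Qe [0.03 1.42]
0 BL [0.97 0.44]
0 BLm [-1.7  1. ]
0 Qe [0.16 0.1 ]
0 Qm [-0.63  0.69]
0 BL [0.53 0.21]
0 TR [-0.04 -0.97]
0 Qe [-0.08  0.3 ]
2 BL [ 0.77 -0.18]
2 TL [-0.39 -0.66]
3 mo [0.65 1.66]
3 mi [-0.25 -0.2 ]
2 R [-0.22  0.22]
3 R [-0.25 -0.25]
2 L [0.1  0.29]
2 hr [-0.15 -0.05]
2 hl [-0.27 -0.13]
3 hl [-0.56  0.53]
3 hr [ 0.3  -0.18]
0 p0t [0.03 0.  ]
0 p0b [-0.02 -0.01]
0 p0t [-0.09  0.06]
0 p0b [0.22 0.02]
0 pbt [ 0.28 -1.14]
0 pbb [-0.26  0.51]
[ 0.3   1.4  -0.2  -0.72]
```

```bash
python3 - <<'E'
from h import *
for i in range(20):
    a=imaging.get_image(("wrist","scene","side")[i%3])
    o=ctrl.get_obs()
    if i%4==0 or i==19: print(round(o["t"],2),o["tool_pos"].round(4),o["contact_force"].round(1),round(o["opening"],4),np.abs(o["dq"]).max().round(4))
    if i%3==1: A=a
    if i%3==0: Wd=a
    if i%3==2: B=a
zoom(A,145,130,190,140,"fs.png",4);zoom(B,190,90,190,145,"fd.png",4);zoom(Wd,402,0,50,36,"fw.png",15)
E
```

```text
15.65 [ 0.5723 -0.0398  0.2644] [ 1.9  1.2 -4.9] 0.0098 0.001
15.85 [ 0.5723 -0.0398  0.2644] [ 2.8  1.4 -5.6] 0.0095 0.0016
16.05 [ 0.5723 -0.0399  0.2644] [ 3.2  1.6 -6.2] 0.0103 0.0013
16.25 [ 0.5723 -0.0398  0.2644] [ 4.1  1.1 -6.1] 0.0093 0.0017
16.45 [ 0.5723 -0.0398  0.2644] [ 3.9  1.9 -6.7] 0.0096 0.0012
16.6 [ 0.5723 -0.0398  0.2644] [ 3.5  2.1 -7.4] 0.0094 0.0017
```

View pics/fs.png

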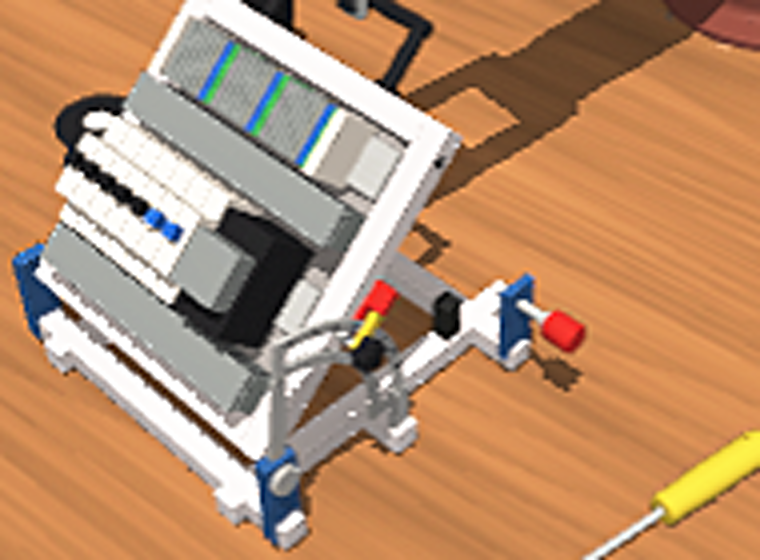

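View pics/fw.png

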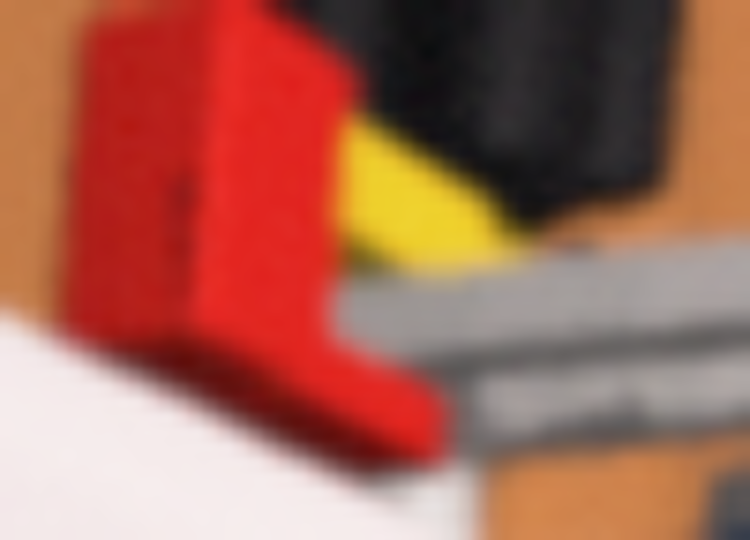

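View pics/fd.png

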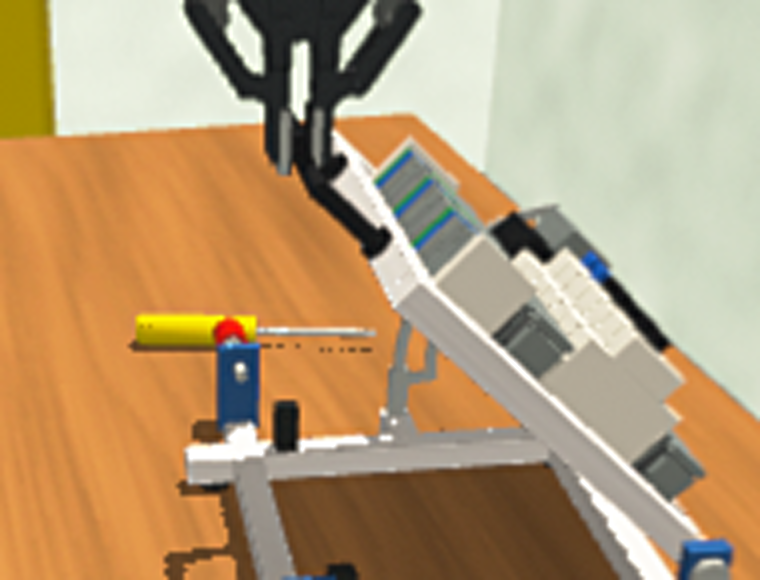

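```bash
python3 -m jog '[[[0,0,0.0003,0,1],[0,0,0.0003,0,1],[0,0,0.0003,0,1],[0,0,0.0003,0,1],[0,0,0.0003,0,1]]]' 60; python3 - <<'E'
from h import *
for i in range(20):
    a=imaging.get_image("wrist")
    o=ctrl.get_obs()
    if i%4==0 or i==19: print(round(o["t"],2),o["tool_pos"].round(4),o["contact_force"].round(1),round(o["opening"],4),np.abs(o["dq"]).max().round(4))
zoom(a,402,0,50,36,"fw2.png",15)
E
```

```text
t: 17.1
tool_pos: [0.5724, -0.0399, 0.2645]
tool_rot: [0.087, 1.571, -0.088]
contact_force: [1.7, 3.0, -4.9]
opening: 0.0101
17.15 [ 0.5724 -0.0398  0.2645] [ 1.8  1.5 -5.6] 0.0097 0.001
17.35 [ 0.5725 -0.0399  0.2645] [ 1.5  2.1 -4.1] 0.0096 0.0011
17.55 [ 0.5725 -0.0398  0.2645] [ 1.9  2.5 -4.2] 0.0096 0.0023
17.75 [ 0.5725 -0.0399  0.2645] [ 0.4  2.7 -3.6] 0.0095 0.0022
17.95 [ 0.5725 -0.0399  0.2645] [ 0.4  2.5 -3.4] 0.0096 0.0024
18.1 [ 0.5725 -0.0399  0.2645] [-0.6  3.7 -3.8] 0.0097 0.0017
```

View pics/fw2.png

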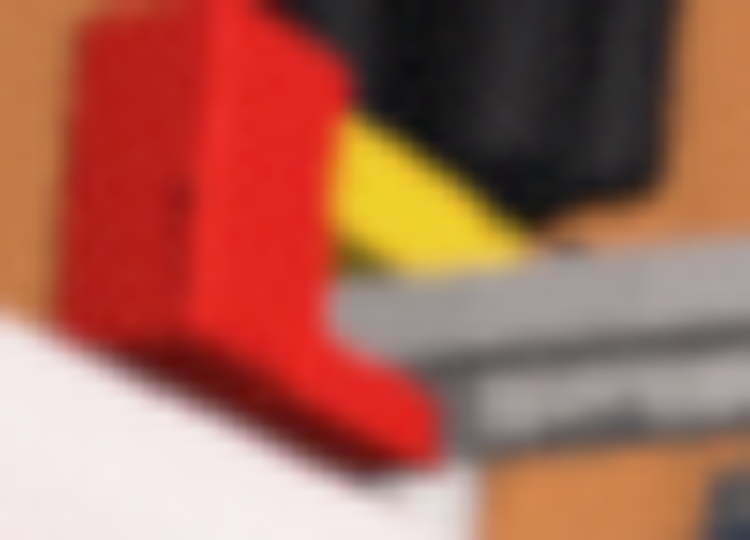

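```bash
python3 - <<'E'
from h import *
b=imaging.get_image("side");zoom(b,150,180,240,160,"ff.png",3)
E
```

```text
(no output)
```

View pics/ff.png

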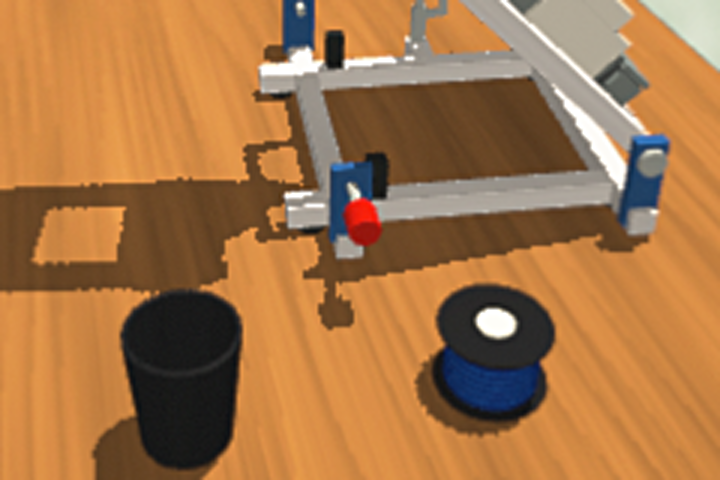

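The right cap (zoomed, 362,222) is still out with its shaft showing, and the cup and spool haven't moved. I'm handing the job in.

```bash
python3 - <<'E'
from station import ctrl
ctrl.finish_job(); o=ctrl.get_obs(); print(o["t"],o["tool_pos"],o["opening"])
E
```

```text
the job is handed in; nothing more can be done
the job is handed in; nothing more can be done
```

The job is handed in. Both plungers are out, and the arm is holding the board by its handle, with the pointer at the red rider as closely as I could measure.

- **Plungers:** I pulled the left one, then the right. Each moved about 12 mm, until I felt about 7 N at its stop. The last pictures show both still out.
- **Board:** I gripped the bar at 60 N and swung the board up without letting go. A fit over all the camera views puts the rider at 44.05° and the board at 43.95°, a difference of 0.1 ± 0.2°.
- **Steadiness:** Over the last second before hand-in, the tool position stayed the same to 0.1 mm, with about 4–5 N on the tool. In an earlier hold the force crept up to about 8 N, so I eased the hold slightly and it settled.
- **Rest of the scene:** The arm touched nothing else. The rider looks unmoved, and so do the screwdriver, spool and cup. The run took about 18 s.

**Checks that disagreed:**
- Single tilt readings of the board ranged from 43.3° to 44.6°: handle ends 43.3–43.8°, frame edge 43.6–44.1°, raw arm travel 44.6°.
- The scene view of the pointer tip read 48°. That camera barely resolves tilt from its angle and the rider partly hides the tip, so I left that reading out of the fit.
- The side view gave 46.6° for the rider, from a line only 14 pixels long. I used its end points in the fit but didn't rely on it alone.

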